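# Click both snap covers of a bench console home with the seating tool

## Robot

A 6-joint arm with a two-finger parallel gripper is mounted at the origin on the work surface. World frame = base frame: x ahead of the robot, y to its left, z up, the work surface at z = 0. Lengths are in m, angles in rad, forces in N, time in s.
With the tool pointing down it reaches from about 0.35 to 0.875 m from the base axis. Payload 4.2 kg.
Tool frame: the origin (TCP) lies on the mounting face of the last link; the fingertips stand 173 mm ahead of it and the grasp point (between the pads) lies 155 mm ahead of it; z points along the fingers, y is the direction in which the jaws open and shut (so a half turn about z gives the same grasp; the last joint's range is limited). The gripper opens to 85 mm and grips with 20 to 120 N. Pads are 22 mm wide; open, the fingers measure 114 mm over their backs; the gripper's body (76 mm by 85 mm) begins 54 mm behind the grasp point. The pads swing forward as they close: fully open they stand 13 mm farther back than shut.
Start: joints at [1.565, 0.385, 0.008, 0, -1.194, -0.259], TCP at [0.164, 0.603, 0.405] pointing down, gripper open.
Joint ranges: [-3.14, 3.14], [-1.21, 2.06], [-1.07, 1.41], [-3.16, 2.05], [-2.99, -0.16], [-3.1, 3.1]. Speed limits (rad/s): [2.79, 2.79, 3.14, 3.14, 3.14, 3.14].

## Interface

Orientations are given as a rotation vector (axis times angle).
In Python, from cell import manip gives the robot as it stands. The module is installed in compiled form; this text tells all that it offers.
- The arm moves only by the tool servo_tool, never from a script. Its argument "increments" is a list of rows, each a list of 5 numbers: the closure, from 0 (fully open) to 1 (shut), then the shift along the world's x, y, z in m, then the turn about the world's z in rad. In form: [[hand, x, y, z, turn], ...]. A call has 1 to 5 rows; each row is the pose to reach, as a shift and turn from the pose commanded when the call began; what a row does not reach only later rows make up. A row lasts 1/8 s, in which the tool goes at most 62.5 mm and 10.7 degrees, less where a joint would pass 70% of its speed; a pose out of reach is approached as far as the arm can. A call with a gripper value outside its range is refused whole. The fingers move at their own pace and stop on an object; "grip_force" is the grip in N (left out, the last holds). Time passes only in rows, so rows that repeat a pose let the fingers close. It gives the time, the measured TCP pose, the force and the opening at its end, in the units of the state.
- manip.read_state(): the state, without advancing time (a new reading comes with each control period).
- manip.camera(name): name is "scene" or "side" or "wrist"; returns the picture (400x640x3 uint8, red, green, blue); there is no depth.
- manip.calibration(name): a dict with "fov_y" (degrees; the focal length in pixels is half the picture's height over the tangent of half this angle, whatever the lens; pixels are square), "cx", "cy" (the principal point, pixels), "camera_from_world" (4x4, takes a point from world to camera coordinates). Camera axes: x right, y up, looking along -z (the intrinsics and any distortion apply to the point x, -y, -z); pixel columns grow to the right and rows downward; lengths in m; the calibration is good to about 2 mm. A picture is of the moment at which its call begins: read the wrist's pose just before it. calibration takes no time and is no camera call; for the wrist camera it gives the pose at the moment of the call.
- manip.close_job(): hands the job in, once; it reports no verdict.
Trained networks look in the newest picture that a camera, given by its name, has taken for a name from the list of things; names that differ only in an ending like _2 or _b are one class to them, and where a whole thing is asked for, a point or a joint stands for the part that bears it (a point fixed in the world has none). Each returns a list of dicts, best first, with "p" (0 to 1); they miss things now and then, are a little off and sometimes report something else, mostly with a low value. They report only what shows in the picture. A call takes as long as a camera call. They do not tell look-alikes from the thing itself.
- manip.boxes_of(query, camera): "box" ([left, top, width, height] in pixels, round what is visible of it).
- manip.masks_of(query, camera): "region" (400x640 bool, what is visible of it) and "box" ([left, top, width, height] in pixels, round what is visible of it).
The state is a dict: "t": time; "q": joint angles; "qd": joint speeds; "joint_torque": joint torques, N m; "tool_pos": TCP position; "tcp_rot": TCP orientation; "force": force on the tool from outside, world axes, zero at the start; "ft_torque": the same for the moment, N m; "grip_width": finger opening in m.
Only numpy, scipy, OpenCV 4.12 (cv2) and the standard library are available. Lean on these libraries where they do the work, as an engineer would, in place of code of your own. Each camera call takes 0.05 s, during which the arm holds its last target.

## Task

On the instrument console two round black snap covers, one on the sloping front and one on the level top deck, still stand proud of their metal collars. Take the hand seating tool with the small round foot from the blue mat and, holding it square and centred on each cover, press each one with its foot until it clicks home; then stand the tool upright on the blue mat again and let go. Leave everything else where it is.

Things in the scene. Friction and masses are not known exactly. Their poses are not given: they have to be found in the camera images.
- seating_tool: the seating tool, standing upright on the mat, 105 mm tall, 220 g: round aluminium foot 32 mm diameter and 10 mm thick (its flat underside is the pressing face), 18 mm round stem, round black collar 34 mm diameter from 40 to 46 mm up, then a black square handle 22 x 22 mm (sides along x and y) from 46 to 105 mm up. Origin at the centre of the pressing face, z up along the handle
- slope_cover (a joint): travel (m) of the snap cover on the sloping front. Slides straight into its collar: 0 = standing proud as at the start, 0.008 m = clicked home (end of travel). A snap spring resists with about 12 N at first, falling to nothing at 5 mm; let go before that and it springs back, pushed past that it snaps home by itself and stays. Held in its guide: it cannot come off or tip
- slope_cover_top (a point): centre of the top of the snap cover on the sloping front (black disc 41 mm across); z points squarely out of the face, the way the seating tool's axis must stand; x points up the slope. The fixed aluminium collar round it is 44 mm inside, 54 mm outside; its rim is 4 mm below this point at the start and 4 mm above it when the cover is home. z leans 35 degrees from vertical, to the front
- deck_cover (a joint): travel (m) of the snap cover on the level deck. Slides straight into its collar: 0 = standing proud as at the start, 0.008 m = clicked home (end of travel). A snap spring resists with about 12 N at first, falling to nothing at 5 mm; let go before that and it springs back, pushed past that it snaps home by itself and stays. Held in its guide: it cannot come off or tip
- deck_cover_top (a point): centre of the top of the snap cover on the level top deck (black disc 41 mm across); z points squarely out of the face, the way the seating tool's axis must stand; x points to the back of the console. The fixed aluminium collar round it is 44 mm inside, 54 mm outside; its rim is 4 mm below this point at the start and 4 mm above it when the cover is home. The z axis is vertical
- console: fixed grey console 180 deep (x) x 220 wide (y) mm; origin under its centre, front faces own -x. Level deck 100 mm high over the back 80 mm; the front slopes at 35 deg down to a 30 mm high edge. Slope cover at mid-slope, y = -55 mm; deck cover at x = 48, y = 38. On the deck two posts 34 mm tall at x = 50, y = -35 and -75; two 12 mm knobs low on the slope at y = 30, 70. Nothing overhangs
- mat: fixed blue mat 220 x 220 mm, 5 mm thick, flat; origin under its centre (at table height)
- square_tool: bystander: hand tool with the same black 22 mm square handle and the same height (105 mm) as the seating tool, but a 46 mm square aluminium foot, 10 mm thick, too big for the covers' collars. Stands upright; origin at the centre of the underside, z up
- flux_bottle: bystander: small white bottle, 30 mm diameter, 60 mm tall, standing on the mat; origin under its centre
- reel: bystander: yellow spool, 50 mm diameter, 40 mm tall, standing on its flange on the mat; origin under its centre
- spray_can: bystander: tall white can, 46 mm diameter, 130 mm tall, standing between the mat and the console; origin under its centre
- screwdriver: bystander: screwdriver lying on the table, 170 mm long along its x axis; origin under its middle
- parts_box: bystander: grey open tray 100 x 80 x 35 mm; origin under its centre
- mug: bystander: white mug, 76 mm diameter, 90 mm tall, handle at +y; origin under its centre
Mind the look-alikes: they are no part of the job. Leave any orange or pink look-alike of the seating_tool alone.

How it is judged:
On the way, in this order (a step that is already met when the one before it is completed fails the run):
1. the seating tool is picked up (30 mm or more above the mat) (height (world z) of seating_tool above 0.035 m), for 0.1 s.
2. both covers are clicked home (travel over 7 mm), in either order (value of joint each of slope_cover, deck_cover above 0.007 m), for 0.2 s.
At the end, for the whole second after the job is handed in: both covers are home (travel over 7 of 8 mm); the seating tool stands upright (within 0.1 rad) and still on the blue mat, the centre of its foot within the mat's edges and at the mat's height (within 4 mm) (all of step 2 and angle between seating_tool's own z axis and vertical below 0.1 rad and z of seating_tool in the frame of mat between 0.002 and 0.009 m and x of seating_tool in the frame of mat between -0.11 and 0.11 m and y of seating_tool in the frame of mat between -0.11 and 0.11 m and linear speed of seating_tool below 0.02 m/s and angular speed of seating_tool below 0.2 rad/s); the robot touches nothing.
It fails at once if a cover is pushed in (2 to 6 mm) with the seating tool's axis more than 15 degrees off the cover's ((value of joint slope_cover between 0.002 and 0.006 m and angle between the z axis of seating_tool and the z axis of slope_cover_top, either way round above 0.262 rad) or (value of joint deck_cover between 0.002 and 0.006 m and angle between the z axis of seating_tool and the z axis of deck_cover_top, either way round above 0.262 rad)).
It fails at once if a cover is pushed in (2 to 6 mm) by something other than the seating tool's foot, or with the foot's centre more than 12 mm from the cover's ((value of joint slope_cover between 0.002 and 0.006 m and distance between seating_tool and slope_cover_top above 0.012 m) or (value of joint deck_cover between 0.002 and 0.006 m and distance between seating_tool and deck_cover_top above 0.012 m)).
It fails at once if a bystander is moved more than 30 mm (distance of any of square_tool, flux_bottle, reel, spray_can, screwdriver, parts_box, mug from where it was at the start of the episode above 0.03 m).
It fails at once if a standing bystander is knocked over (tilted more than 0.5 rad) (angle between any of square_tool, flux_bottle, reel, spray_can, parts_box, mug's own z axis and vertical above 0.5 rad).
It also fails if it takes over 54 s, if anything falls off the work surface, if the arm or the gripper's body presses on something with over 40 N, if the wrist force passes 120 N, or if a joint passes its speed limit or range.

## Working session

There is one attempt and no reset: what is moved stays moved. The work goes in short steps, Python scripts to look and compute and a tool call to move; the robot and the scene stay as the last step left them, time stands still between calls to the robot, and variables do not carry over. Pictures are saved under pics/ and viewed, and the job is handed in when it is done.

Besides the shell and the picture viewer there is one more tool, called as name([rows], argument=value, ...), one row to a line, values as JSON. servo_tool: Moves the arm, as the interface text tells. Its arguments: {"type":"object","properties":{"increments":{"type":"array","items":{"type":"array","items":{"type":"number"}}},"grip_force":{"type":"number"}},"required":["increments"]}

```bash
mkdir -p pics; cat > h.py <<'E'
import numpy as np, cv2
from cell import manip
from scipy.spatial.transform import Rotation as R
def K(c):
    f=200/np.tan(np.radians(c['fov_y'])/2); return f
def proj(c,P):
    P=np.atleast_2d(P); T=np.array(c['camera_from_world']); X=P@T[:3,:3].T+T[:3,3]
    f=K(c); return np.c_[c['cx']+f*X[:,0]/-X[:,2], c['cy']-f*X[:,1]/-X[:,2]]
def ray(c,u,v):
    T=np.array(c['camera_from_world']); f=K(c)
    d=np.array([(u-c['cx'])/f,-(v-c['cy'])/f,-1.]); return -T[:3,:3].T@T[:3,3], T[:3,:3].T@d
def onz(c,u,v,z):
    o,d=ray(c,u,v); return o+d*(z-o[2])/d[2]
def snap(n,fn):
    im=manip.camera(n); cv2.imwrite('pics/'+fn,cv2.cvtColor(im,cv2.COLOR_RGB2BGR)); return im
E
python3 - <<'E'
from h import *
print(manip.read_state())
for n in ['scene','side','wrist']:
    c=manip.calibration(n); print(n,c)
    snap(n,n+'0.png')
E
```

```text
{'t': 0.0, 'q': array([ 1.56459660e+00,  3.85540256e-01,  6.63551493e-03, -5.07909148e-04,
       -1.19400651e+00, -2.58599457e-01]), 'qd': array([ 0.00019781, -0.00074397, -0.00146617,  0.00071822,  0.00236582,
       -0.00156315]), 'joint_torque': array([ 1.83292577e-04, -3.92284083e+01,  1.88398415e+01,  4.18613479e+00,
       -4.69178427e-03, -1.89866576e-06]), 'tool_pos': array([0.16348297, 0.60302319, 0.40363349]), 'tcp_rot': array([ 3.11191984e+00, -4.14738153e-01, -3.17290735e-04]), 'force': array([-0.39129119,  0.08302741, -0.09060356]), 'ft_torque': array([-0.05047984, -0.00331897,  0.09498578]), 'grip_width': 0.08505180439532518}
scene {'fov_y': 48.79042494715053, 'cx': 320.19063247822316, 'cy': 194.2157262563874, 'camera_from_world': array([[ 0.39746094,  0.91759535, -0.00660181, -0.24564519],
       [-0.73493378,  0.32263163,  0.59647395,  0.41872941],
       [ 0.54945167, -0.2322232 ,  0.80260528, -1.6832504 ],
       [ 0.        ,  0.        ,  0.        ,  1.        ]])}
side {'fov_y': 43.0938443331214, 'cx': 315.32229014007885, 'cy': 204.3395051691719, 'camera_from_world': array([[ 0.69945797, -0.71445942, -0.01750098, -0.43822214],
       [ 0.56439377,  0.53718933,  0.62680722, -0.42739955],
       [-0.43842699, -0.44830275,  0.77897781, -1.1939999 ],
       [ 0.        ,  0.        ,  0.        ,  1.        ]])}
wrist {'fov_y': 64.6020750123075, 'cx': 323.6660702667838, 'cy': 200.15577476428362, 'camera_from_world': array([[-0.26117798, -0.96528784,  0.00233211,  0.62375098],
       [ 0.92067761, -0.24983232, -0.29989422,  0.03733017],
       [ 0.29006688, -0.07617865,  0.95396961, -0.38032452],
       [ 0.        ,  0.        ,  0.        ,  1.        ]])}
```

View pics/scene0.png

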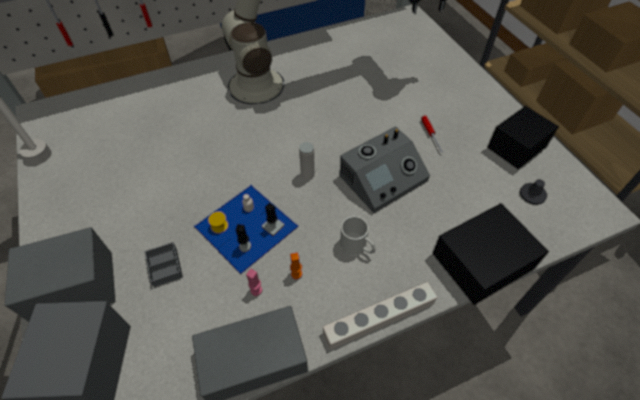

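View pics/side0.png

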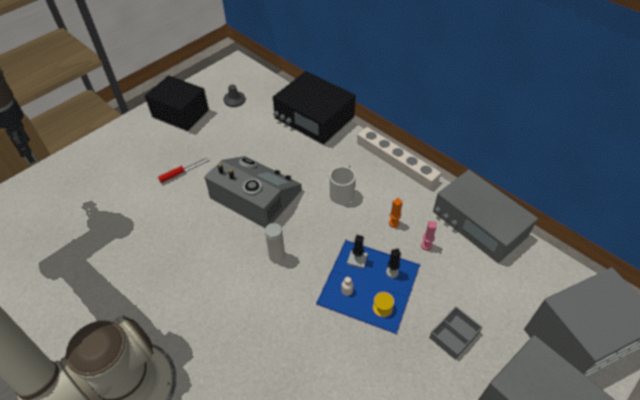

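View pics/wrist0.png

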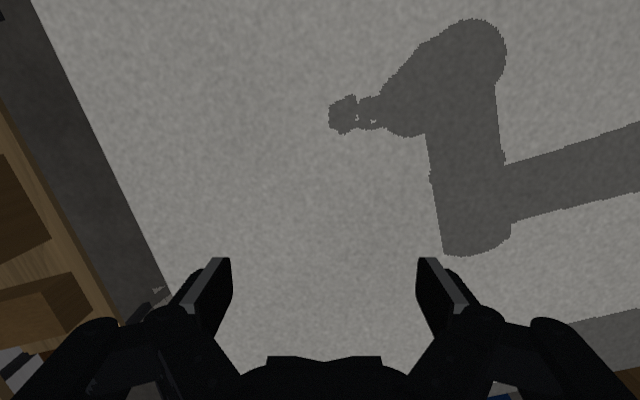

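```bash
python3 - <<'E'
from h import *
cs={n:manip.calibration(n) for n in ['scene','side']}
print(proj(cs['scene'],[[0,0,0],[.16,.6,.4]]))
for q,z in [('seating_tool',.06),('square_tool',.06),('console',.05),('mat',.005),('spray_can',.065),('flux_bottle',.035),('reel',.025),('mug',.045),('slope_cover_top',.07),('deck_cover_top',.11),('slope_cover',.07),('deck_cover',.11)]:
    for n in cs:
        for d in manip.boxes_of(q,n)[:4]:
            b=d['box']; u,v=b[0]+b[2]/2,b[1]+b[3]/2
            print(q,n,round(d['p'],2),[round(x) for x in b],onz(cs[n],u,v,z).round(3))
for n,(x,y,w,h) in {'scene':(190,110,260,170),'side':(190,140,260,200)}.items():
    im=cv2.imread(f'pics/{n}0.png')[y:y+h,x:x+w]
    cv2.imwrite(f'pics/{n}0z.png',cv2.resize(im,None,fx=3,fy=3,interpolation=cv2.INTER_CUBIC))
print(manip.read_state()['t'])
E
```

```text
[[255.83394379  84.51262718]
 [434.32576243 -34.54695445]]
seating_tool scene 0.82 [293, 252, 12, 26] [ 0.809 -0.144  0.06 ]
seating_tool scene 0.72 [245, 270, 18, 28] [ 0.812 -0.267  0.06 ]
seating_tool scene 0.58 [236, 225, 14, 25] [ 0.669 -0.252  0.06 ]
seating_tool scene 0.38 [195, 187, 104, 85] [ 0.65  -0.233  0.06 ]
seating_tool side 0.79 [390, 199, 11, 30] [ 0.79  -0.158  0.06 ]
seating_tool side 0.66 [387, 248, 14, 29] [ 0.662 -0.254  0.06 ]
square_tool scene 0.59 [262, 201, 20, 36] [ 0.646 -0.159  0.06 ]
square_tool side 0.58 [348, 234, 20, 33] [ 0.627 -0.162  0.06 ]
square_tool side 0.18 [317, 243, 102, 89] [ 0.558 -0.253  0.06 ]
console scene 0.83 [338, 128, 89, 86] [0.609 0.213 0.05 ]
console side 0.81 [206, 155, 94, 72] [0.576 0.206 0.05 ]
mat scene 0.71 [195, 186, 102, 86] [ 0.609 -0.232  0.005]
mat side 0.9 [319, 243, 102, 90] [ 0.587 -0.242  0.005]
spray_can scene 0.63 [244, 198, 9, 12] [ 0.572 -0.203  0.065]
spray_can scene 0.6 [298, 142, 18, 39] [0.487 0.011 0.065]
spray_can side 0.88 [263, 221, 20, 45] [0.483 0.016 0.065]
spray_can side 0.26 [318, 241, 100, 96] [ 0.553 -0.258  0.065]
flux_bottle side 0.62 [339, 277, 12, 20] [ 0.531 -0.201  0.035]
reel scene 0.52 [210, 214, 16, 18] [ 0.571 -0.302  0.025]
reel scene 0.38 [145, 239, 39, 47] [ 0.637 -0.471  0.025]
reel side 0.81 [371, 289, 22, 25] [ 0.57  -0.295  0.025]
mug scene 0.89 [341, 214, 34, 40] [0.778 0.045 0.045]
mug side 0.72 [329, 163, 26, 45] [0.775 0.034 0.045]
slope_cover_top scene 0.56 [408, 158, 7, 14] [0.636 0.297 0.07 ]
slope_cover_top side 0.56 [241, 157, 12, 8] [0.632 0.296 0.07 ]
deck_cover_top scene 0.59 [362, 142, 13, 14] [0.555 0.188 0.11 ]
deck_cover_top side 0.5 [248, 180, 8, 11] [0.557 0.18  0.11 ]
slope_cover scene 0.5 [342, 215, 38, 39] [0.795 0.046 0.07 ]
slope_cover side 0.65 [241, 160, 11, 6] [0.625 0.289 0.07 ]
deck_cover scene 0.7 [361, 143, 16, 15] [0.562 0.187 0.11 ]
1.35
```

View pics/scene0z.png

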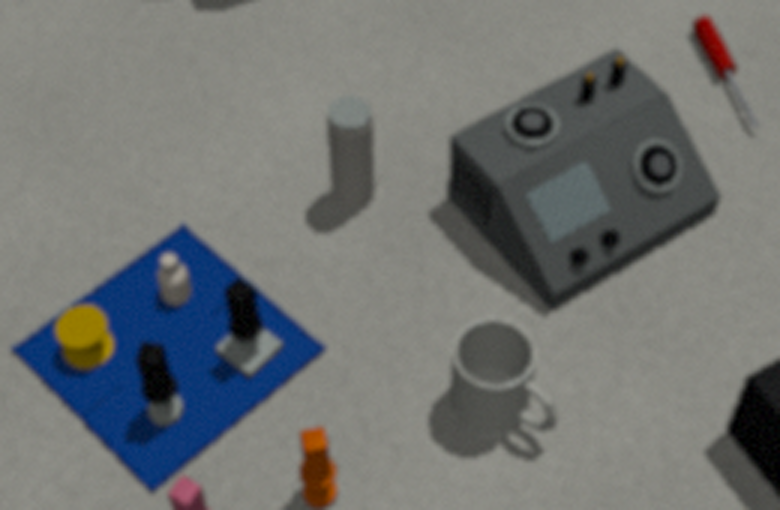

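View pics/side0z.png

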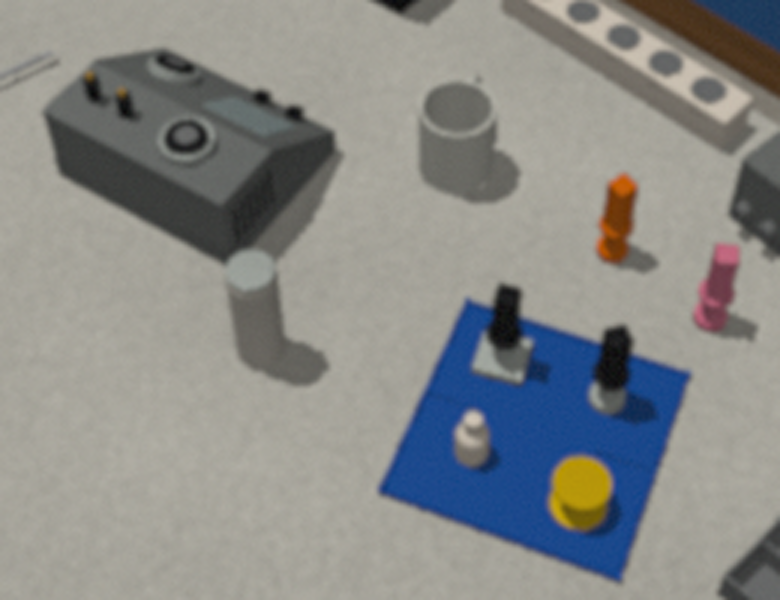

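```bash
python3 - <<'E'
from h import *
s=manip.read_state(); c=manip.calibration('wrist'); T=np.array(c['camera_from_world'])
Rt=R.from_rotvec(s['tcp_rot']).as_matrix(); o=-T[:3,:3].T@T[:3,3]
print(o, Rt.T@(o-s['tool_pos']), (Rt.T@T[:3,:3].T).round(3)); print(onz(c,320,200,0.1)-s['tool_pos'])
E
```

```text
[0.23892631 0.58267562 0.3735305 ] [7.81382175e-02 8.90173548e-05 3.11779652e-02] [[ 0.001  0.954  0.3  ]
 [ 1.    -0.001 -0.001]
 [-0.     0.3   -0.954]]
[-0.00666312  0.00498891 -0.30470797]
```

servo_tool([
  [0, 0.058, -0.02, 0.02, 0],
  [0, 0.116, -0.04, 0.04, 0],
  [0, 0.17, -0.07, 0.06, 0.06],
  [0, 0.22, -0.11, 0.08, 0.16],
  [0, 0.27, -0.15, 0.08, 0.26],
], grip_force=40)

```text
t: 1.98
tool_pos: [0.4256, 0.4596, 0.4861]
tcp_rot: [-3.139, 0.002, -0.003]
force: [1.0, 0.5, -0.5]
grip_width: 0.0853
```

servo_tool([
  [0, 0.04, -0.045, 0, 0],
  [0, 0.08, -0.09, 0, 0],
  [0, 0.12, -0.14, 0, 0],
  [0, 0.16, -0.19, 0, 0],
  [0, 0.18, -0.24, 0, 0],
])

```text
t: 2.6
tool_pos: [0.6056, 0.219, 0.4835]
tcp_rot: [3.141, -0.008, -0.001]
force: [-0.3, 0.4, 0.5]
grip_width: 0.0857
```

```bash
python3 - <<'E'
from h import *
s=manip.read_state(); print(s['q'].round(3),s['tool_pos'],s['t'])
import pickle
c=manip.calibration('wrist'); im=snap('wrist','w1.png'); pickle.dump(c,open('w1.pkl','wb'))
for q in ['slope_cover_top','deck_cover_top','console']:
    for d in manip.boxes_of(q,'wrist')[:3]: print(q,round(d['p'],2),np.round(d['box'],1))
E
```

```text
[ 0.598  0.38   0.195  0.    -1.387  0.968] [0.60559611 0.21898706 0.48349039] 2.6
slope_cover_top 0.78 [245.9 131.1  42.   29.8]
deck_cover_top 0.67 [341.2 195.1  34.2  34.7]
console 0.65 [222.2  80.3 199.7 182. ]
console 0.16 [149.4 171.4  18.7 109.4]
```

View pics/w1.png

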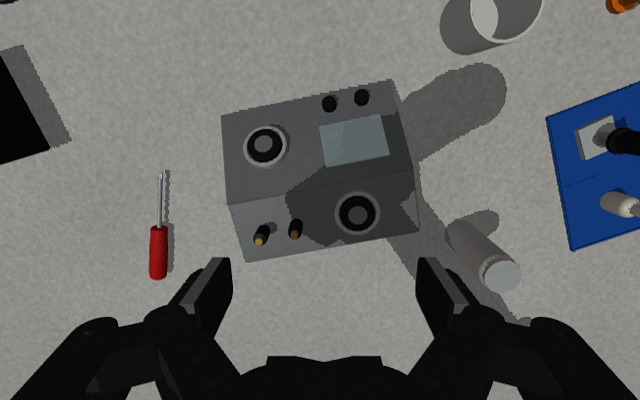

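```bash
cat > fit.py <<'E'
from h import *
import pickle
from scipy.optimize import least_squares
c=pickle.load(open('w1.pkl','rb'))
# local pts (own y left=+? image left = -y own)
L=np.array([[10,-110,100],[10,110,100],[90,-110,100],[90,110,100],[-90,-110,30],[-90,110,30]])/1000.
uv=np.array([[229,205],[413,168],[246,262],[419,230],[221.5,115],[393,80]])
def W(p,L):
    cs,sn=np.cos(p[2]),np.sin(p[2]); return np.c_[p[0]+cs*L[:,0]-sn*L[:,1],p[1]+sn*L[:,0]+cs*L[:,1],L[:,2]]
r=least_squares(lambda p:(proj(c,W(p,L))-uv).ravel(),[.6,.2,np.pi+.1])
p=r.x; print(p,np.degrees(p[2])); print((proj(c,W(p,L))-uv).round(1))
n=np.array([-np.sin(np.radians(35)),0,np.cos(np.radians(35))])
for h in [0,.005,.01,.015,.02]:
    S=np.array([-.04,-.055,.065])+n*h; D=np.array([.048,.038,.1+h])
    print(h,W(p,np.array([S,D])).round(4).tolist(),proj(c,W(p,np.array([S,D]))).round(1).tolist())
np.save('console.npy',p)
E
python3 fit.py; python3 - <<'E'
import cv2
im=cv2.imread('pics/w1.png')[70:270,210:430]; cv2.imwrite('pics/w1z.png',cv2.resize(im,None,fx=3,fy=3,interpolation=cv2.INTER_CUBIC))
E
```

```text
[0.59945056 0.225053   3.32983733] 190.7856253881373
[[-1.7 -1.5]
 [ 1.8  0.1]
 [-0.6  1.4]
 [ 2.8  2.1]
 [-0.3 -0.7]
 [-2.2 -0.7]]
0 [[0.6285, 0.2866, 0.065], [0.5594, 0.1787, 0.1]] [[267.6, 148.2], [357.3, 210.7]]
0.005 [[0.6313, 0.2871, 0.0691], [0.5594, 0.1787, 0.105]] [[266.4, 146.3], [357.7, 212.1]]
0.01 [[0.6341, 0.2876, 0.0732], [0.5594, 0.1787, 0.11]] [[265.2, 144.4], [358.2, 213.6]]
0.015 [[0.6369, 0.2882, 0.0773], [0.5594, 0.1787, 0.115]] [[264.0, 142.5], [358.7, 215.1]]
0.02 [[0.6397, 0.2887, 0.0814], [0.5594, 0.1787, 0.12]] [[262.8, 140.5], [359.1, 216.6]]
```

View pics/w1z.png

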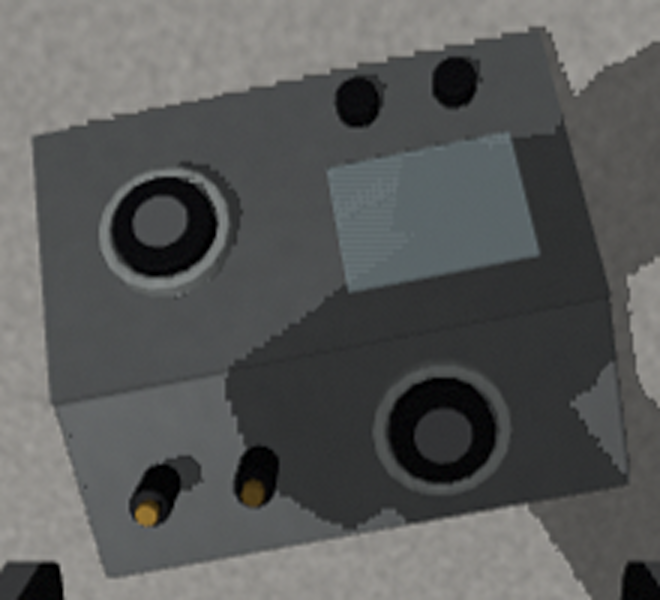

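servo_tool([
  [0, 0.01, -0.05, 0, 0],
  [0, 0.02, -0.11, 0, 0],
  [0, 0.03, -0.17, 0, 0],
  [0, 0.04, -0.23, 0, 0],
  [0, 0.05, -0.29, -0.01, 0],
])

```text
t: 3.42
tool_pos: [0.6544, -0.0693, 0.4753]
tcp_rot: [-3.141, 0.003, -0.004]
force: [1.0, 0.2, -0.5]
grip_width: 0.0855
```

servo_tool([
  [0, 0.0, -0.06, -0.01, 0],
  [0, 0.01, -0.12, -0.02, 0],
  [0, 0.01, -0.17, -0.03, 0],
  [0, 0.01, -0.185, -0.04, 0],
  [0, 0.01, -0.185, -0.05, 0],
])

```text
t: 4.05
tool_pos: [0.6644, -0.2538, 0.4234]
tcp_rot: [-3.141, 0.007, 0.0]
force: [0.0, 0.3, 0.1]
grip_width: 0.0853
```

```bash
python3 - <<'E'
from h import *
import pickle
s=manip.read_state(); print(s['q'].round(3),s['tool_pos'],s['t'])
c=manip.calibration('wrist'); im=snap('wrist','w2.png'); pickle.dump(c,open('w2.pkl','wb'))
E
```

```text
[-0.138  0.526  0.283 -0.    -1.328  1.704] [ 0.66443526 -0.25381925  0.42336666] 4.05
```

View pics/w2.png

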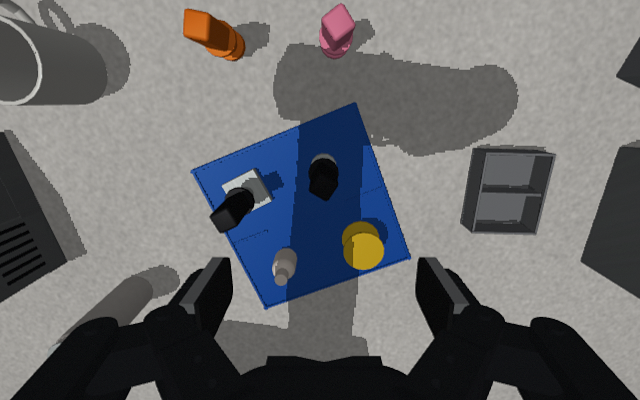

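```bash
python3 - <<'E'
from h import *
import pickle
im=cv2.imread('pics/w2.png')[90:320,180:420]; im=np.clip(im.astype(float)*1.8,0,255).astype(np.uint8)
cv2.imwrite('pics/w2z.png',cv2.resize(im,None,fx=2.5,fy=2.5,interpolation=cv2.INTER_CUBIC))
im=cv2.imread('pics/w2.png')[140:215,290:360]; im=np.clip(im.astype(float)*3,0,255).astype(np.uint8)
cv2.imwrite('pics/w2zz.png',cv2.resize(im,None,fx=7,fy=7,interpolation=cv2.INTER_CUBIC))
E
```

```text
(no output)
```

View pics/w2z.png

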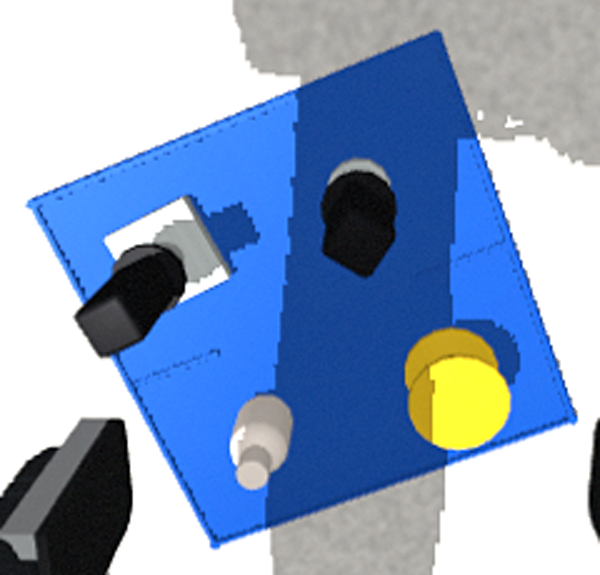

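View pics/w2zz.png

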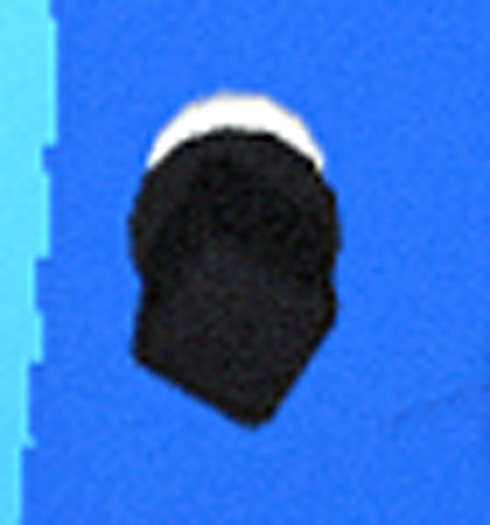

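```bash
python3 - <<'E'
from h import *
import pickle
c=pickle.load(open('w2.pkl','rb'))
A,B,C=[onz(c,u,v,.110) for u,v in [(309.3,191),(326.9,201.4),(337.9,185)]]
print(A,B,C,np.linalg.norm(A-B),np.linalg.norm(C-B),(A+C)/2)
for a,b in[(A,B),(B,C)]: print(np.degrees(np.arctan2(*(a-b)[1::-1])))
# foot arc top & collar
ext=[onz(c,290+u/7,140+v/7,z) for u,v,z in [(235,93,.015),(130,235,.051),(340,235,.051)]]
print(ext)
for z,cc in[(.11,(A+C)/2)]: pass
for m in [(191,170),(356,103),(409,259),(265,308)]: print(onz(c,*m,.005).round(4))
E
```

```text
[ 0.66260143 -0.24098999  0.11      ] [ 0.65242103 -0.2572879   0.11      ] [ 0.6682377  -0.26743523  0.11      ] 0.019216205883245248 0.018791889390253017 [ 0.66541957 -0.25421261  0.11      ]
58.00927872001084
147.31744330263592
[array([ 0.68242082, -0.25425756,  0.015     ]), array([ 0.66584093, -0.23768241,  0.051     ]), array([ 0.66570875, -0.27072407,  0.051     ])]
[ 0.6606 -0.089   0.005 ]
[ 0.7396 -0.2924  0.005 ]
[ 0.5361 -0.3701  0.005 ]
[ 0.4584 -0.1691  0.005 ]
```

servo_tool([
  [0, 0.001, 0, -0.03, -0.18],
  [0, 0.001, 0, -0.07, -0.36],
  [0, 0.001, 0, -0.11, -0.56],
  [0, 0.001, 0, -0.16, -0.56],
  [0, 0.001, 0, -0.183, -0.56],
])

```text
t: 4.72
tool_pos: [0.6648, -0.2513, 0.2382]
tcp_rot: [-3.018, 0.871, 0.007]
force: [-0.4, 0.3, 0.2]
grip_width: 0.0855
```

```bash
python3 - <<'E'
from h import *
s=manip.read_state(); print(s['q'].round(3),s['tool_pos'],s['t'])
snap('wrist','w3.png')
im=cv2.imread('pics/w3.png');im=np.clip(im.astype(float)*2,0,255).astype(np.uint8);cv2.imwrite('pics/w3.png',im)
E
```

```text
[-1.350e-01  6.640e-01  5.100e-02 -1.000e-03 -9.620e-01  1.144e+00] [ 0.66479217 -0.25133273  0.2381602 ] 4.725
```

View pics/w3.png

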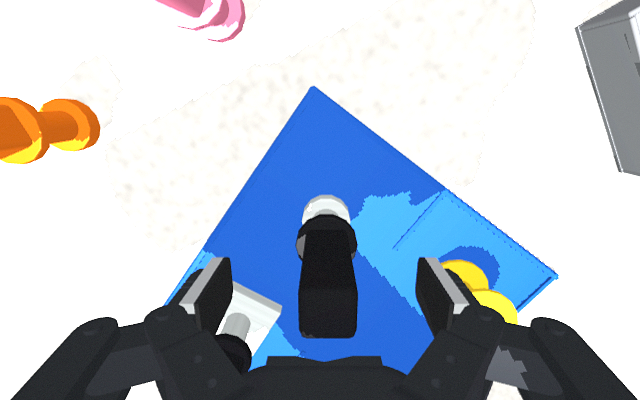

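servo_tool([
  [0.3, 0, -0.002, 0.001, 0],
  [1, 0, -0.002, 0.001, 0],
  [1, 0, -0.002, 0.001, 0],
  [1, 0, -0.002, 0.001, 0],
  [1, 0, -0.002, 0.001, 0],
], grip_force=60)

```text
t: 5.4
tool_pos: [0.6655, -0.2563, 0.2438]
tcp_rot: [-3.017, 0.875, -0.004]
force: [0.2, 1.6, 5.4]
grip_width: 0.0209
```

servo_tool([
  [1, 0, 0, 0, 0],
  [1, 0, 0, 0.005, 0],
  [1, 0, 0, 0.04, 0],
  [1, 0, 0, 0.09, 0.05],
  [1, 0, 0, 0.14, 0.15],
])

```text
t: 6.02
tool_pos: [0.6647, -0.2564, 0.3816]
tcp_rot: [-3.075, 0.643, 0.006]
force: [1.1, 0.1, -2.7]
grip_width: 0.021
```

```bash
python3 - <<'E'
from h import *
s=manip.read_state(); print(s['q'].round(3),s['tool_pos'],s['t'],s['grip_width'])
snap('wrist','w4.png')
im=cv2.imread('pics/w4.png');im=np.clip(im.astype(float)*2,0,255).astype(np.uint8);cv2.imwrite('pics/w4.png',im)
E
```

```text
[-1.420e-01  5.510e-01  2.220e-01 -1.000e-03 -1.246e+00  1.301e+00] [ 0.66473005 -0.25639476  0.38157389] 6.025 0.021009020028935597
```

View pics/w4.png

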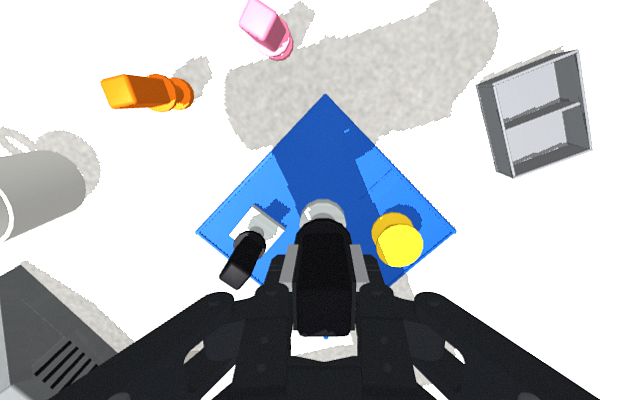

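servo_tool([
  [1, -0.005, 0.03, 0.02, 0.1],
  [1, -0.02, 0.08, 0.04, 0.25],
  [1, -0.035, 0.135, 0.05, 0.4],
  [1, -0.05, 0.19, 0.05, 0.55],
  [1, -0.065, 0.25, 0.05, 0.6],
])

```text
t: 6.7
tool_pos: [0.5991, -0.005, 0.4308]
tcp_rot: [-3.128, -0.291, 0.004]
force: [0.5, 0.5, -2.3]
grip_width: 0.0213
```

servo_tool([
  [1, -0.02, 0.055, 0, 0],
  [1, -0.045, 0.11, 0, 0],
  [1, -0.08, 0.15, 0, 0],
  [1, -0.105, 0.19, 0, 0],
  [1, -0.105, 0.19, 0, 0],
])

```text
t: 7.32
tool_pos: [0.4933, 0.1855, 0.4312]
tcp_rot: [3.128, 0.296, -0.003]
force: [0.6, -0.5, -2.8]
grip_width: 0.0216
```

```bash
python3 - <<'E'
from h import *
import pickle
s=manip.read_state(); print(s['q'].round(3),s['tool_pos'],s['tcp_rot'],s['t'],s['grip_width'])
c=manip.calibration('wrist'); snap('wrist','w5.png'); pickle.dump(c,open('w5.pkl','wb'))
im=cv2.imread('pics/w5.png');im=np.clip(im.astype(float)*2,0,255).astype(np.uint8);cv2.imwrite('pics/w5b.png',im)
for q in ['slope_cover_top','deck_cover_top']:
    for d in manip.boxes_of(q,'wrist')[:3]: print(q,round(d['p'],2),np.round(d['box'],1))
E
```

```text
[ 6.680e-01  1.990e-01 -1.860e-01 -1.000e-03 -1.187e+00  1.093e+00] [0.49332636 0.18554827 0.4312412 ] [ 3.12753103  0.29639854 -0.00342867] 7.325 0.02164380052656995
slope_cover_top 0.7 [213.7   2.3  50.4  25.2]
deck_cover_top 0.61 [320.1  91.4  43.1  46.7]
```

View pics/w5b.png

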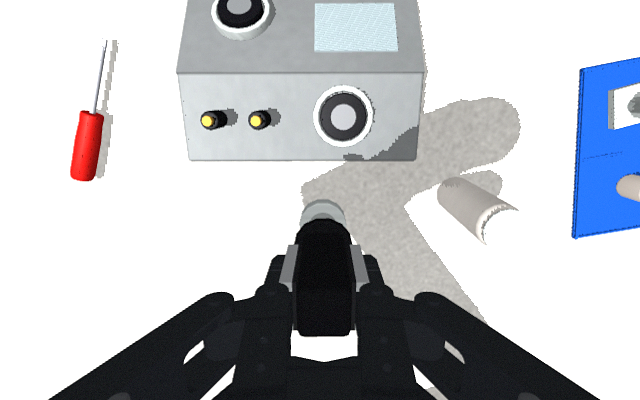

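```bash
python3 - <<'E'
from h import *
import pickle
from scipy.optimize import least_squares
c1=pickle.load(open('w1.pkl','rb'));c5=pickle.load(open('w5.pkl','rb'))
def tri(o):
    f=lambda P:np.concatenate([(proj(c,P)[0]-uv) for c,uv in o]); r=least_squares(f,[.6,.2,.1]); return r.x,f(r.x)
print('deck',tri([(c1,(357,213.3)),(c5,(344,117))]))
print('slope',tri([(c1,(264.7,145.3)),(c5,(240,8))]))
for n,u,v in[('ridgeL',177,71),('ridgeR',424,71),('backL',189,160),('backR',415,160)]: print(n,onz(c5,u,v,.1))
print(onz(c5,344,117,.11),onz(c1,357,213.3,.11), onz(c1,264.7,145.3,.073),onz(c5,240,8,.073))
import sys; exec(open('fit.py').read().split("r=least")[0])
uv1=np.array([[228,204.3],[412.7,169],[245.7,262.3],[419.3,231.3],[221.3,115.3],[391.7,79.3]]); uv5=np.array([[177,71],[424,71],[189,160],[416.5,160]])
r=least_squares(lambda p:np.r_[(proj(c1,W(p,L))-uv1).ravel(),(proj(c5,W(p,L[:4]))-uv5).ravel()],[.6,.2,np.pi+.1]); print(r.x,r.fun.round(1))
print(W(r.x,np.array([[.048,.038,.11],[.09,0,.1],[.05,.11,.1]])), W(r.x,np.array([[-.04-.0057,-.055,.0732]])))
print(R.from_rotvec(manip.read_state()['tcp_rot']).as_matrix().round(3))
E
```

```text
deck (array([0.55898612, 0.17921941, 0.10760962]), array([ 0.55625642, -0.06313292, -0.43337356, -0.03158424]))
slope (array([0.6332937 , 0.28817578, 0.07580877]), array([-0.28616748,  0.09315039,  0.2253127 , -0.02976785]))
ridgeL [0.56939569 0.33083789 0.1       ]
ridgeR [0.61040093 0.11726711 0.1       ]
backL [0.49186457 0.31554467 0.1       ]
backR [0.53260112 0.10337797 0.1       ]
[0.55912177 0.1790016  0.11      ] [0.55977663 0.18012623 0.11      ] [0.63302683 0.28835106 0.073     ] [0.63378034 0.28914329 0.073     ]
[0.59965911 0.2257078  3.33043566] [-1.2 -0.9  1.5 -1.2 -0.8  1.   2.1  0.6 -0.6 -1.1 -1.5 -0.2 -1.2  0.
  1.6  0.2 -1.5  1.   0.9  1.2]
[[0.55964591 0.17937268 0.11      ]
 [0.51125912 0.20881277 0.1       ]
 [0.57119749 0.10827724 0.1       ]] [[0.63422191 0.28830894 0.0732    ]]
[[ 0.983  0.184 -0.001]
 [ 0.184 -0.983 -0.001]
 [-0.002  0.001 -1.   ]]
```

servo_tool([
  [1, 0.04, -0.004, 0, 0],
  [1, 0.066, -0.006, -0.01, 0],
  [1, 0.066, -0.006, -0.04, 0],
  [1, 0.066, -0.006, -0.066, 0],
  [1, 0.066, -0.006, -0.07, 0],
], grip_force=100)

```text
t: 8.1
tool_pos: [0.5613, 0.1762, 0.3594]
tcp_rot: [3.126, 0.286, -0.009]
force: [-0.5, -1.2, -3.4]
grip_width: 0.0209
```

```bash
python3 - <<'E'
from h import *
import pickle
s=manip.read_state(); print(s['tool_pos'],s['tcp_rot'],s['t'],s['force'])
snap('wrist','w6.png')
im=cv2.imread('pics/w6.png');im=np.clip(im.astype(float)*2,0,255).astype(np.uint8);cv2.imwrite('pics/w6b.png',im)
E
```

```text
[0.56129511 0.17615025 0.35938999] [ 3.12605385  0.286086   -0.00880459] 8.1 [-0.46573312 -1.2441991  -3.42859994]
```

View pics/w6b.png

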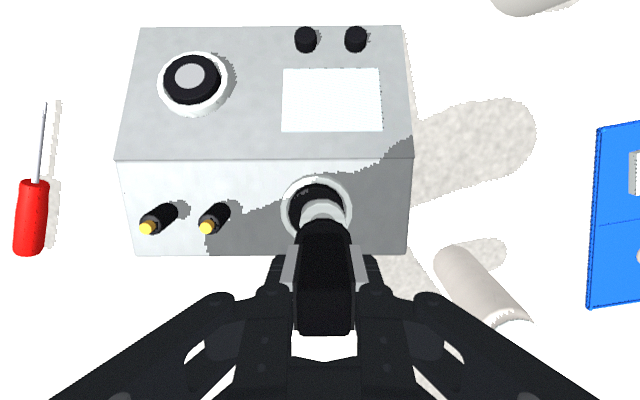

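servo_tool([
  [1, -0.001, 0.004, 0, 0],
  [1, -0.001, 0.004, -0.006, 0],
  [1, -0.001, 0.004, -0.012, 0],
])

```text
t: 8.52
tool_pos: [0.5603, 0.1819, 0.3514]
tcp_rot: [-3.127, -0.291, -0.004]
force: [-3.5, 0.6, 7.3]
grip_width: 0.0209
```

```bash
python3 - <<'E'
from h import *
import pickle
for i in range(3):
    s=manip.read_state(); print(s['tool_pos'],s['tcp_rot'],s['t'],s['force'])
    snap('wrist','w7.png')
im=cv2.imread('pics/w7.png')[130:280,220:440];im=np.clip(im.astype(float)*2,0,255).astype(np.uint8);cv2.imwrite('pics/w7b.png',cv2.resize(im,None,fx=3,fy=3))
E
```

```text
[0.56029501 0.1819334  0.35140121] [-3.12738594 -0.29141044 -0.00375594] 8.525 [-3.49690188  0.63816979  7.26012505]
[0.56022919 0.1820207  0.35098436] [-3.12753371e+00 -2.91591216e-01 -2.84348060e-03] 8.575 [-1.02816192  0.9504953   2.20380231]
[0.56027384 0.1820198  0.35135177] [-3.12755693e+00 -2.91597478e-01 -3.05483782e-03] 8.625 [-1.7217753   1.16669173  4.41779805]
```

View pics/w7b.png

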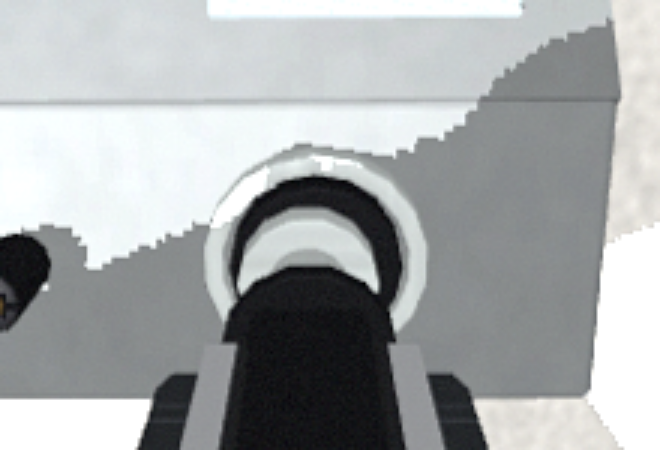

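servo_tool([
  [1, 0.001, -0.001, -0.003, 0],
  [1, 0.001, -0.001, -0.006, 0],
  [1, 0.001, -0.001, -0.009, 0],
  [1, 0.001, -0.001, -0.011, 0],
  [1, 0.001, -0.001, -0.011, 0],
])

```text
t: 9.3
tool_pos: [0.561, 0.1809, 0.3445]
tcp_rot: [3.128, 0.293, 0.005]
force: [-8.6, -0.4, 21.7]
grip_width: 0.0209
```

```bash
python3 - <<'E'
from h import *
import pickle
for i in range(2):
    s=manip.read_state(); print(s['tool_pos'],s['tcp_rot'],s['t'],s['force'])
    snap('wrist','w8.png')
im=cv2.imread('pics/w8.png')[130:280,220:440];im=np.clip(im.astype(float)*2,0,255).astype(np.uint8);cv2.imwrite('pics/w8b.png',cv2.resize(im,None,fx=3,fy=3))
E
```

```text
[0.56104471 0.180892   0.34446426] [3.12762465 0.29328439 0.00547407] 9.3 [-8.55653209 -0.35863853 21.67980628]
[0.56101013 0.18089733 0.34446761] [3.12766916 0.2933377  0.00556927] 9.35 [-7.31707013  0.79278408 20.96464798]
```

View pics/w8b.png

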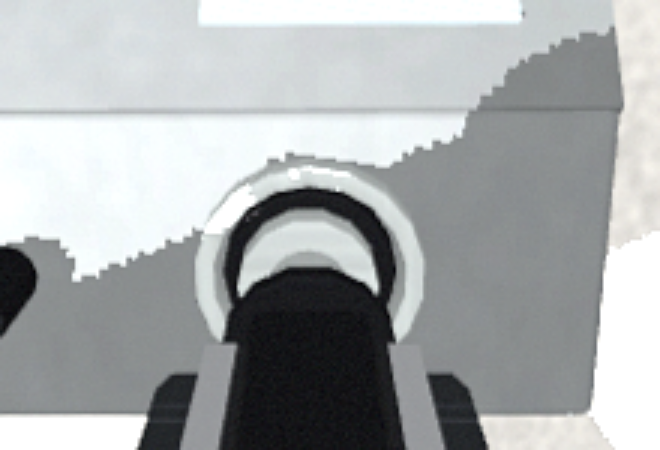

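servo_tool([
  [1, -0.001, 0, -0.003, 0],
  [1, -0.001, 0, -0.003, 0],
])

```text
t: 9.65
tool_pos: [0.5604, 0.1809, 0.3444]
tcp_rot: [3.127, 0.295, 0.011]
force: [-11.5, -0.8, 32.6]
grip_width: 0.0209
```

servo_tool([
  [1, 0, 0, 0.01, 0],
  [1, 0, 0, 0.03, 0],
  [1, -0.01, 0, 0.05, 0],
  [1, -0.04, 0, 0.06, 0],
  [1, -0.07, 0.02, 0.06, 0],
])

```text
t: 10.28
tool_pos: [0.4891, 0.1999, 0.3966]
tcp_rot: [-3.128, -0.287, -0.0]
force: [-0.5, 0.3, -3.3]
grip_width: 0.0209
```

```bash
python3 - <<'E'
from h import *
import pickle
for i in range(1):
    s=manip.read_state(); print(s['tool_pos'],s['tcp_rot'],s['t'],s['force'])
    snap('wrist','w9.png')
im=cv2.imread('pics/w9.png');im=np.clip(im.astype(float)*2,0,255).astype(np.uint8);cv2.imwrite('pics/w9b.png',im)
E
```

```text
[0.48906493 0.1999367  0.39661676] [-3.12819866e+00 -2.87099700e-01 -2.95528878e-04] 10.275 [-0.52943764  0.33861633 -3.30598386]
```

View pics/w9b.png

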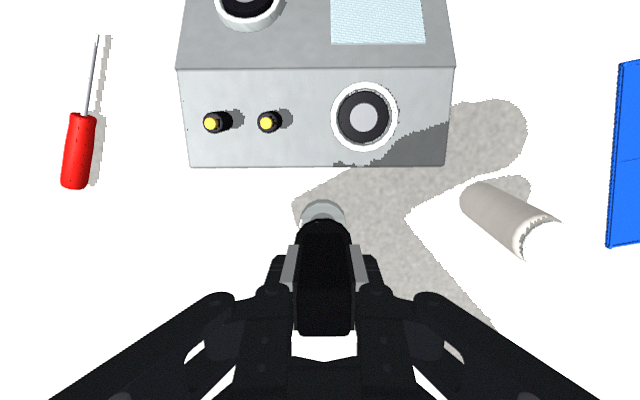

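servo_tool([
  [1, -0.01, 0.003, -0.02, 0],
  [1, -0.01, 0.003, -0.05, 0],
  [1, -0.01, 0.003, -0.066, 0],
  [1, -0.01, 0.003, -0.066, 0],
])

```text
t: 10.82
tool_pos: [0.4794, 0.2033, 0.3287]
tcp_rot: [3.126, 0.29, -0.006]
force: [0.1, 0.5, -2.8]
grip_width: 0.021
```

servo_tool([
  [1, 0.0, 0.0, 0, 0],
  [1, 0.008, 0.0015, 0, 0],
  [1, 0.016, 0.003, 0, 0],
  [1, 0.022, 0.004, 0, 0],
  [1, 0.028, 0.005, 0, 0],
], grip_force=20)

```text
t: 11.45
tool_pos: [0.5056, 0.2072, 0.3283]
tcp_rot: [3.123, 0.287, -0.022]
force: [-11.8, -1.8, 2.0]
grip_width: 0.0209
```

```bash
python3 - <<'E'
from h import *
import pickle
for i in range(1):
    s=manip.read_state(); print(s['tool_pos'],s['tcp_rot'],s['t'],s['force'],s['ft_torque'],s['grip_width'])
    snap('wrist','w10.png')
im=cv2.imread('pics/w10.png');im=np.clip(im.astype(float)*2,0,255).astype(np.uint8);cv2.imwrite('pics/w10b.png',im)
E
```

```text
[0.50555761 0.20722458 0.32832155] [ 3.12331418  0.28695783 -0.02196242] 11.45 [-11.8085059   -1.75426603   2.02099273] [-0.71483096  4.27638005  0.04552194] 0.020905284318358128
```

View pics/w10b.png

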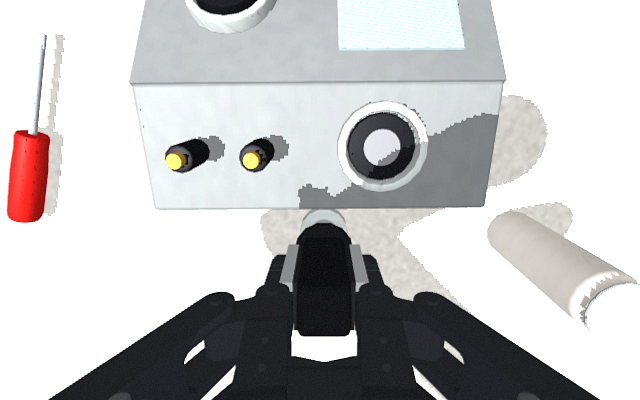

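servo_tool([
  [1, 0.006, 0.001, 0, 0],
  [1, 0.012, 0.002, 0, 0],
  [1, 0.018, 0.0035, 0, 0],
  [1, 0.023, 0.0045, 0, 0],
  [1, 0.028, 0.005, 0, 0],
])

```text
t: 12.12
tool_pos: [0.5327, 0.212, 0.3264]
tcp_rot: [3.123, 0.286, -0.029]
force: [-15.0, -1.1, -1.7]
grip_width: 0.0207
```

```bash
python3 - <<'E'
from h import *
import pickle
for i in range(1):
    s=manip.read_state(); print(s['tool_pos'],s['tcp_rot'],s['t'],s['force'],s['ft_torque'],s['grip_width'])
    snap('wrist','w11.png')
im=cv2.imread('pics/w11.png');im=np.clip(im.astype(float)*2,0,255).astype(np.uint8);cv2.imwrite('pics/w11b.png',im)
snap('side','s11.png')
im=cv2.imread('pics/s11.png')[100:240,170:350];im=np.clip(im.astype(float)*1.5,0,255).astype(np.uint8);cv2.imwrite('pics/s11b.png',cv2.resize(im,None,fx=4,fy=4,interpolation=cv2.INTER_CUBIC))
E
```

```text
[0.53274123 0.21195901 0.32639209] [ 3.12253451  0.28571769 -0.02873445] 12.125 [-14.9627664   -1.09296456  -1.67015434] [-0.24811296  4.93211956 -0.03204607] 0.020713425228787625
```

View pics/w11b.png

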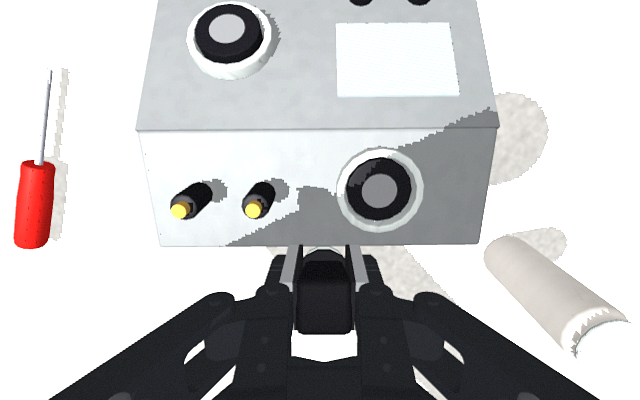

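View pics/s11b.png

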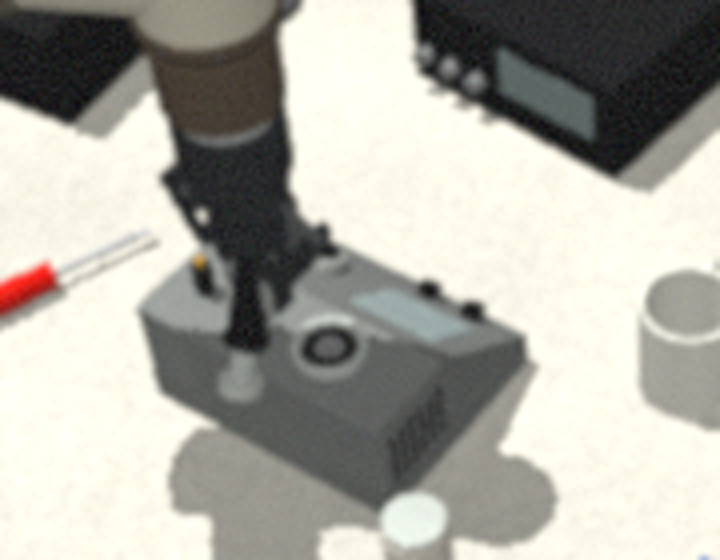

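servo_tool([
  [1, 0.006, 0.001, -0.001, 0],
  [1, 0.01, 0.002, -0.001, 0],
  [1, 0.0125, 0.0025, -0.001, 0],
  [1, 0.0125, 0.0025, -0.001, 0],
])

```text
t: 12.72
tool_pos: [0.546, 0.2146, 0.3268]
tcp_rot: [3.122, 0.287, -0.024]
force: [-10.5, -2.4, -0.2]
grip_width: 0.0211
```

servo_tool([
  [1, 0, 0, 0, 0],
  [1, -0.01, -0.002, 0, 0],
  [1, -0.03, -0.006, 0, 0],
  [1, -0.03, -0.006, 0.04, 0],
  [1, -0.03, -0.006, 0.07, 0],
], grip_force=100)

```text
t: 13.35
tool_pos: [0.5191, 0.2104, 0.4012]
tcp_rot: [-3.127, -0.291, -0.006]
force: [-0.2, 1.0, -1.8]
grip_width: 0.0212
```

```bash
python3 - <<'E'
from h import *
import pickle
for i in range(1):
    s=manip.read_state(); print(s['tool_pos'],s['tcp_rot'],s['t'],s['force'],s['ft_torque'],s['grip_width'])
    c=manip.calibration('wrist'); pickle.dump(c,open('w12.pkl','wb'));snap('wrist','w12.png')
im=cv2.imread('pics/w12.png');im=np.clip(im.astype(float)*2,0,255).astype(np.uint8);cv2.imwrite('pics/w12b.png',im)
snap('side','s12.png')
im=cv2.imread('pics/s12.png')[100:240,170:350];im=np.clip(im.astype(float)*1.5,0,255).astype(np.uint8);cv2.imwrite('pics/s12b.png',cv2.resize(im,None,fx=4,fy=4,interpolation=cv2.INTER_CUBIC))
E
```

```text
[0.51908228 0.21042706 0.40118155] [-3.12672498 -0.29105661 -0.00569635] 13.35 [-0.18012684  1.00864224 -1.8206946 ] [ 0.0048298  -0.20882828  0.01845913] 0.02117608059011576
```

View pics/w12b.png

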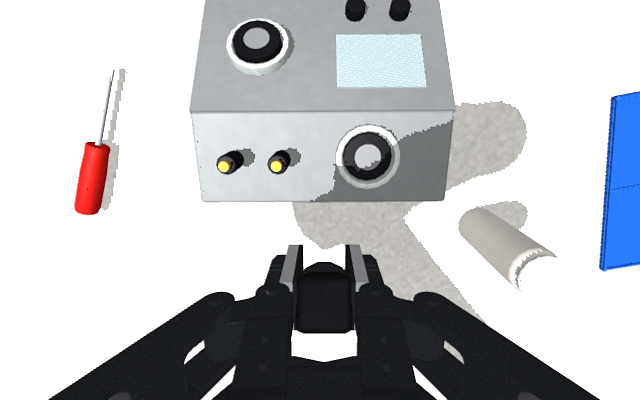

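View pics/s12b.png

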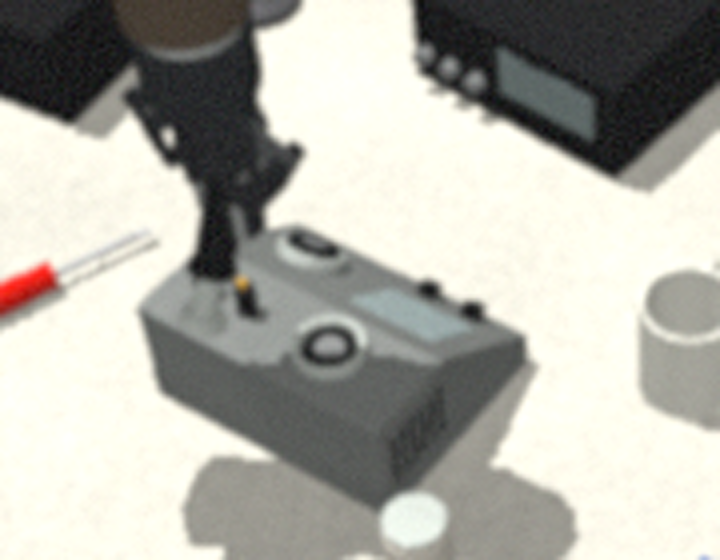

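```bash
cat > tilt.py <<'E'
from h import *
def model(s,th,L=.084,dx=0):
    Rt=R.from_rotvec(s['tcp_rot']).as_matrix(); G=s['tool_pos']+Rt@[dx,0,.155]
    th=np.radians(th); a=Rt@[np.sin(th),0,-np.cos(th)]  # tool axis up, lean +hand x
    e=Rt@[np.cos(th),0,np.sin(th)]; y=Rt[:,1]
    F=G-L*a
    t=np.linspace(0,2*np.pi,24)
    circ=lambda r,h:F+h*a+r*(np.outer(np.cos(t),e)+np.outer(np.sin(t),y))
    return F,a,[circ(.016,0),circ(.016,.01),circ(.009,.01),circ(.017,.04),circ(.017,.046)],[F+a*.105+.011*(i*e+j*y) for i,j in[(1,1),(1,-1),(-1,-1),(-1,1)]]
def draw(name,fn,s,ths,crop,sc,out,L=.084,gain=1.5):
    c=manip.calibration(name); im=cv2.imread(fn); x,y,w,h=crop
    im=im[y:y+h,x:x+w]; im=np.clip(im.astype(float)*gain,0,255).astype(np.uint8); im=cv2.resize(im,None,fx=sc,fy=sc,interpolation=cv2.INTER_CUBIC)
    cols=[(0,0,255),(0,255,0),(255,0,255)]
    for th,col in zip(ths,cols):
        F,a,cs,tp=model(s,th,L)
        for P in cs[:2]+[np.array(tp)]:
            p=((proj(c,P)-[x,y]+.5)*sc).astype(int); cv2.polylines(im,[p.reshape(-1,1,2)],True,col,1)
    cv2.imwrite(out,im)
E
python3 - <<'E'
from tilt import *
s=manip.read_state()
draw('side','pics/s12.png',s,[25,35,45],(180,120,100,80),8,'pics/s12m.png')
draw('wrist','pics/w12.png',s,[25,35,45],(260,200,140,150),5,'pics/w12m.png',gain=4)
snap('scene','c12.png')
draw('scene','pics/c12.png',s,[25,35,45],(310,90,120,90),6,'pics/c12m.png')
E
```

```text
(no output)
```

View pics/s12m.png

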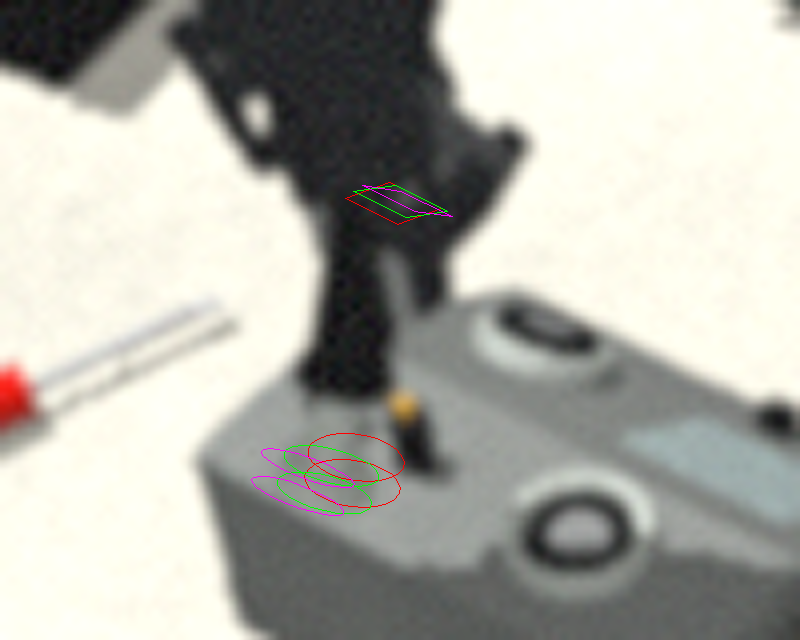

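View pics/w12m.png

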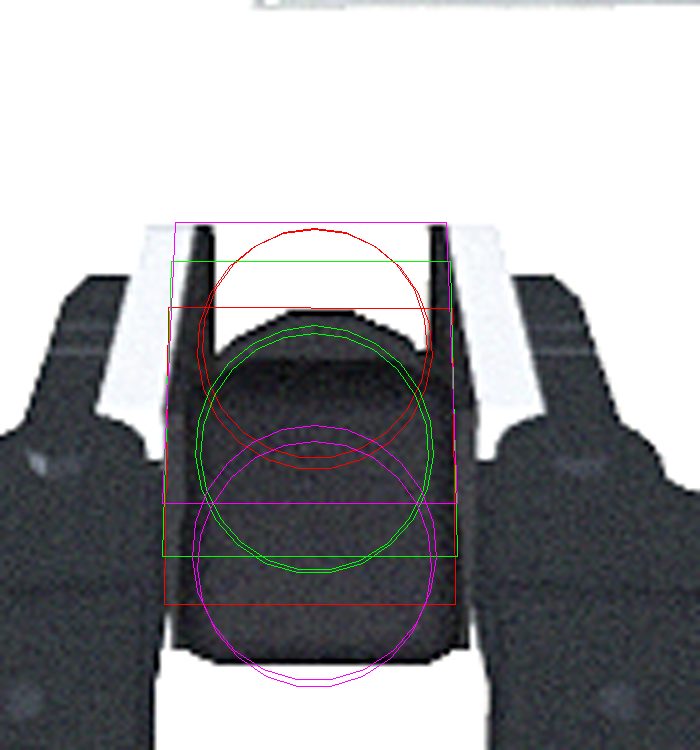

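View pics/c12m.png

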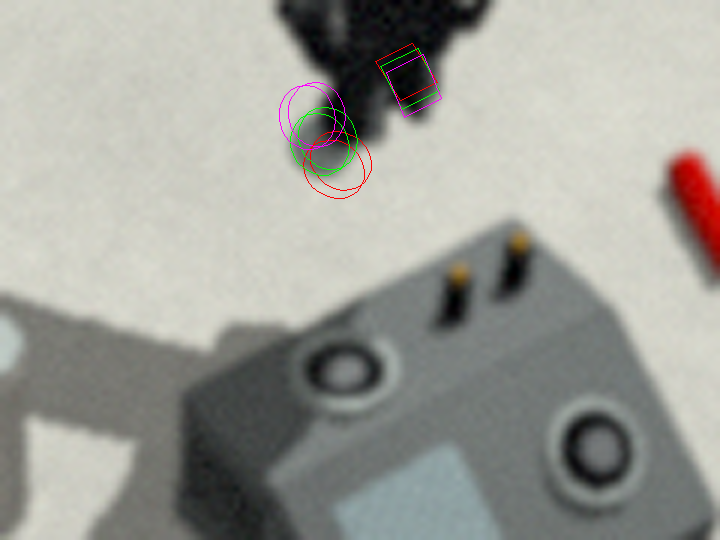

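```bash
cat >> tilt.py <<'E'
def drawW(fn,params,crop,sc,out,gain=3,calib=None,s=None):
    c=calib; im=cv2.imread(fn); x,y,w,h=crop
    im=im[y:y+h,x:x+w]; im=np.clip(im.astype(float)*gain,0,255).astype(np.uint8); im=cv2.resize(im,None,fx=sc,fy=sc,interpolation=cv2.INTER_CUBIC)
    cols=[(0,0,255),(0,255,0),(255,0,255)]
    for (th,L,dx),col in zip(params,cols):
        F,a,cs,tp=model(s,th,L,dx)
        for P in cs+[np.array(tp)]:
            p=((proj(c,P)-[x,y]+.5)*sc).astype(int); cv2.polylines(im,[p.reshape(-1,1,2)],True,col,1)
    cv2.imwrite(out,im)
E
python3 - <<'E'
from tilt import *
import pickle
c=pickle.load(open('w5.pkl','rb')); s=dict(tool_pos=np.array([0.49332636,0.18554827,0.4312412]),tcp_rot=np.array([3.12753103,0.29639854,-0.00342867]))
drawW('pics/w5.png',[(0,.08,0),(0,.084,0),(0,.088,0)],(260,180,130,170),4,'pics/w5m.png',4,c,s)
s=manip.read_state(); c=pickle.load(open('w12.pkl','rb'))
drawW('pics/w12.png',[(30,.084,0),(35,.084,0),(40,.084,0)],(260,200,130,150),4,'pics/w12m2.png',4,c,s)
a=cv2.imread('pics/w5m.png');b=cv2.imread('pics/w12m2.png'); o=np.zeros((680,1040,3),np.uint8); o[:a.shape[0],:520]=a;o[:b.shape[0],520:]=b
cv2.imwrite('pics/cmb.png',cv2.resize(o,(800,523)))
E
```

```text
(no output)
```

View pics/cmb.png

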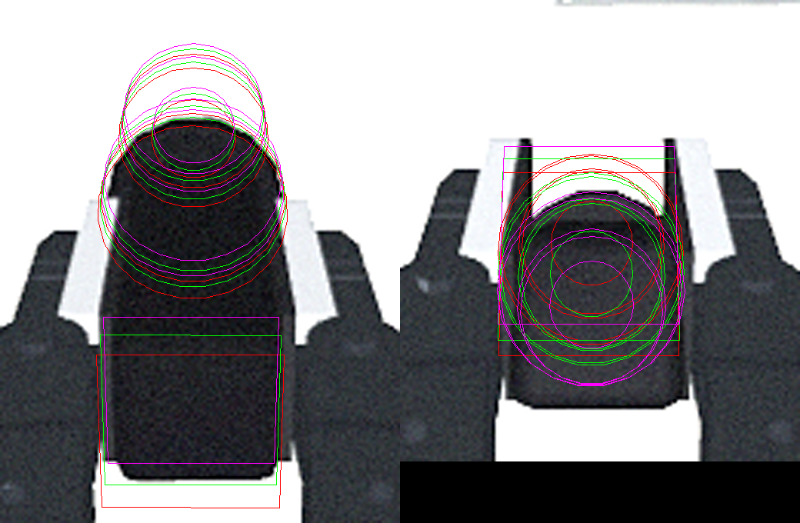

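```bash
python3 - <<'E'
from h import *
im=cv2.imread('pics/w12.png')[240:350,280:370].astype(float)
g=np.clip((im-5)*9,0,255).astype(np.uint8); g=cv2.medianBlur(g,3)
a=cv2.resize(g,None,fx=5,fy=5,interpolation=cv2.INTER_CUBIC)
cv2.imwrite('pics/w12c.png',a)
im=cv2.imread('pics/s12.png')[145:195,200:250].astype(float)
cv2.imwrite('pics/s12c.png',cv2.resize(np.clip(im*1.6,0,255).astype(np.uint8),None,fx=10,fy=10,interpolation=cv2.INTER_CUBIC))
E
```

```text
(no output)
```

View pics/w12c.png

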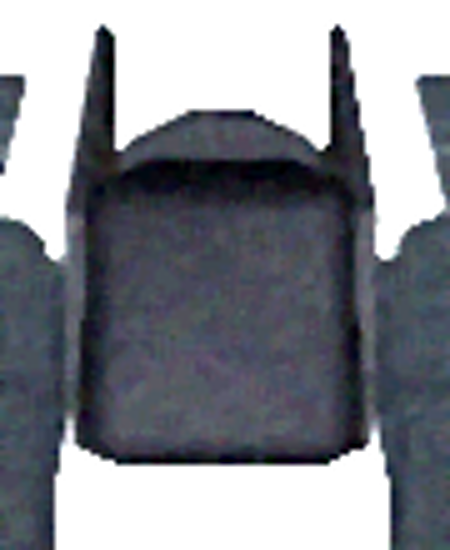

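View pics/s12c.png

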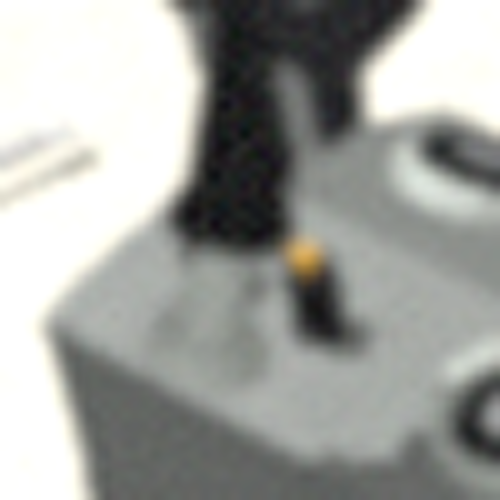

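```bash
python3 - <<'E'
from tilt import *
import pickle
from scipy.optimize import least_squares
s=manip.read_state(); c=pickle.load(open('w12.pkl','rb')); cs_=manip.calibration('side')
print(s['tool_pos'],s['t'])
def f(p,full=False):
    F,a,ci,tp=model(s,p[0]*10,p[1],p[2])
    t=proj(c,np.array(tp)); col=proj(c,np.vstack(ci[3:])) 
    foot=proj(cs_,np.vstack(ci[:2]).mean(0))[0]
    r=np.array([t[:,1].min()-273.5,t[:,1].max()-331.5,col[:,1].min()-262, (t[2:,0].max()-t[2:,0].min()-57)*.5,*(foot-[221,179])])
    return r
for L in [.074,.08,.084]:
  r=least_squares(f,[3,L,0],diff_step=1e-3); print(r.x,r.fun.round(1))
p=r.x
drawW('pics/w12.png',[(p[0]*10,p[1],p[2]),(30,.084,0)],(260,200,130,150),4,'pics/w12m3.png',4,c,s)
E
```

```text
[0.51909534 0.21042308 0.40112036] 13.5
[ 3.03348921  0.08185668 -0.00754041] [-1.   1.1 -0.4  0.8 -0.7  2.1]
[ 3.03349095  0.08185688 -0.00754043] [-1.   1.1 -0.4  0.8 -0.7  2.1]
[ 3.03348967  0.08185672 -0.00754042] [-1.   1.1 -0.4  0.8 -0.7  2.1]
```

View pics/w12m3.png

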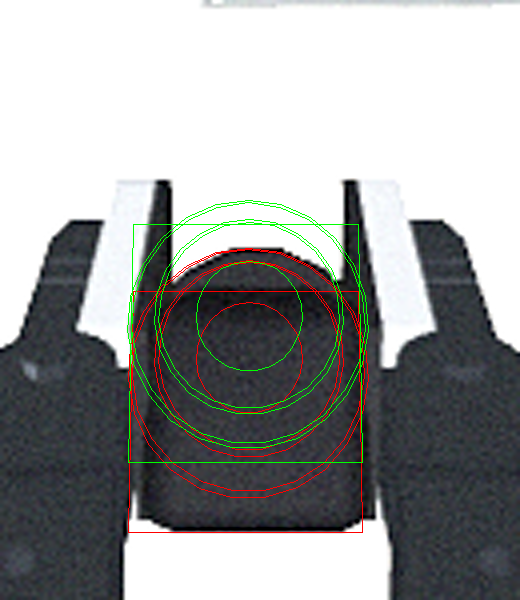

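servo_tool([
  [1, 0.04, 0.02, 0.0, 0],
  [1, 0.09, 0.045, 0.0, 0],
  [1, 0.14, 0.07, 0.0, 0],
  [1, 0.178, 0.09, -0.01, 0],
  [1, 0.178, 0.09, -0.03, 0],
], grip_force=100)

```text
t: 14.12
tool_pos: [0.6991, 0.3015, 0.3641]
tcp_rot: [3.128, 0.289, -0.003]
force: [-1.1, -0.3, -3.4]
grip_width: 0.0208
```

servo_tool([
  [1, 0.0, 0.0, -0.03, 0],
  [1, 0.0, 0.0, -0.049, 0],
  [1, 0.0, 0.0, -0.049, 0],
])

```text
t: 14.5
tool_pos: [0.6963, 0.2999, 0.3167]
tcp_rot: [3.126, 0.29, -0.008]
force: [-0.7, 0.5, -3.7]
grip_width: 0.0208
```

```bash
python3 - <<'E'
from tilt import *
import pickle
s=manip.read_state(); print(s['tool_pos'],s['tcp_rot'],s['t'],s['force'])
F,a,ci,tp=model(s,30,.082,-.0075); print('foot',F,'axis',a)
n=np.array([.563,.108,.819]); S=np.array([.6345,.2884,.0755]); d=F-S; print('along n',d@n,'lateral',d-(d@n)*n)
for cam,crop in [('scene',(360,130,90,70)),('side',(200,130,110,70))]:
    snap(cam,cam+'13.png'); c=manip.calibration(cam)
    drawW(f'pics/{cam}13.png',[(30,.082,-.0075)],crop,7,f'pics/{cam}13m.png',1.5,c,s)
snap('wrist','w13.png')
E
```

```text
[0.69631009 0.29994509 0.31665412] [ 3.12559703  0.28989054 -0.00836188] 14.5 [-0.6767152   0.50996983 -3.66250561]
foot [0.64749271 0.29033617 0.09091278] axis [0.49585293 0.09459427 0.86323913]
along n 0.020147073242702235 lateral [ 0.00164991 -0.00023971 -0.00108767]
```

View pics/scene13m.png

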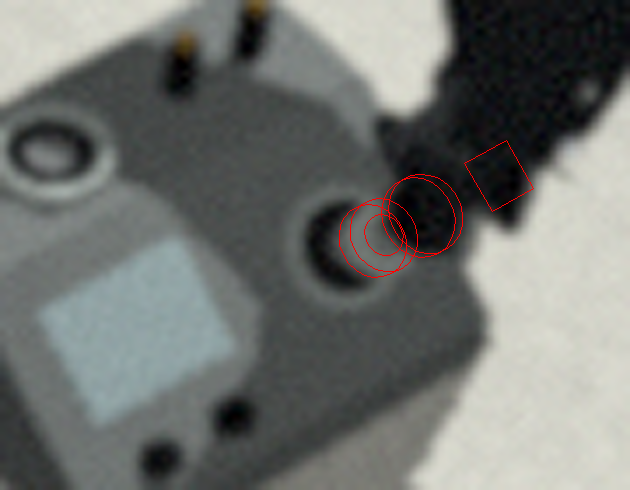

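View pics/side13m.png

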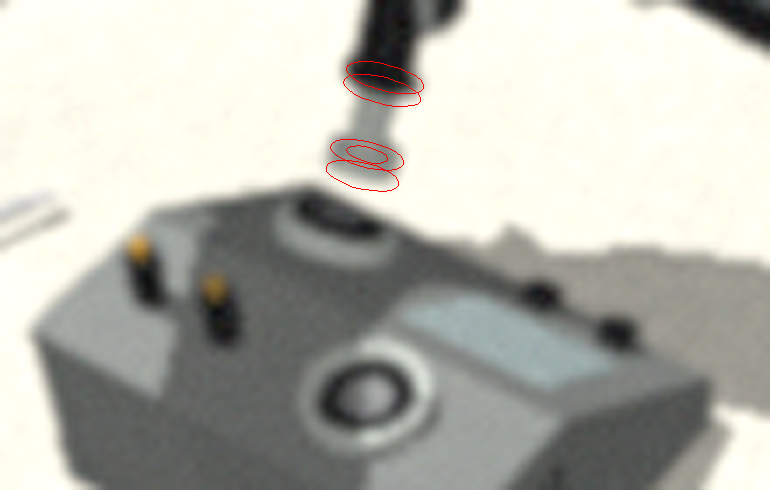

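View pics/w13.png

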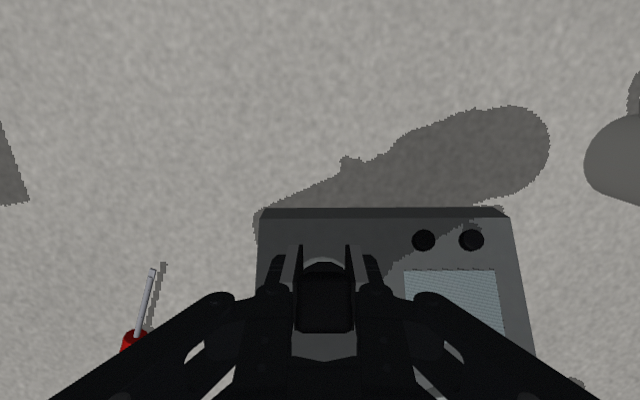

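```bash
python3 - <<'E'
from tilt import *
for S in ([.6345,.2884,.0755],[.6358,.2886,.0752],[.633,.288,.0735]):
    print([(proj(manip.calibration(c),S)[0]).round(1) for c in('scene','side')])
S=np.array([.6345,.2884,.0755]);print((proj(manip.calibration('side'),[S,S+[.01,0,0],S+[0,.01,0]])))
E
```

```text
[array([409.2, 164.5]), array([249.1, 160.7])]
[array([409.5, 164.8]), array([249.4, 160.5])]
[array([408.7, 164.6]), array([248.9, 161.5])]
[[249.06792173 160.68454296]
 [251.54575772 158.96039575]
 [246.92086174 159.05235591]]
```

servo_tool([
  [1, -0.004, -0.001, -0.005, 0],
  [1, -0.009, -0.0015, -0.0105, 0],
  [1, -0.0105, -0.002, -0.013, 0],
  [1, -0.012, -0.002, -0.015, 0],
])

```text
t: 15.15
tool_pos: [0.6844, 0.2982, 0.3051]
tcp_rot: [3.128, 0.291, 0.0]
force: [-1.0, -0.1, -3.8]
grip_width: 0.0206
```

```bash
python3 - <<'E'
from tilt import *
import pickle
s=manip.read_state(); print(s['tool_pos'],s['tcp_rot'],s['t'],s['force'])
F,a,ci,tp=model(s,30,.082,-.0075); print('foot',F,'axis',a)
n=np.array([.563,.108,.819]); S=np.array([.6345,.2884,.0755]); d=F-S; print('along n',d@n,'lateral',d-(d@n)*n)
for cam,crop in [('side',(200,130,110,70))]:
    snap(cam,cam+'14.png'); c=manip.calibration(cam)
    drawW(f'pics/{cam}14.png',[],crop,7,f'pics/{cam}14m.png',1.5,c,s)
E
```

```text
[0.68444419 0.2982     0.30513985] [3.12802980e+00 2.90786182e-01 1.76384509e-04] 15.15 [-0.97307284 -0.13924045 -3.82137736]
foot [0.63680213 0.28924525 0.07912069] axis [0.49132929 0.09222148 0.86607779]
along n 0.00435273200309247 lateral [-1.48457898e-04  3.75157254e-04  5.58028924e-05]
```

View pics/side14m.png

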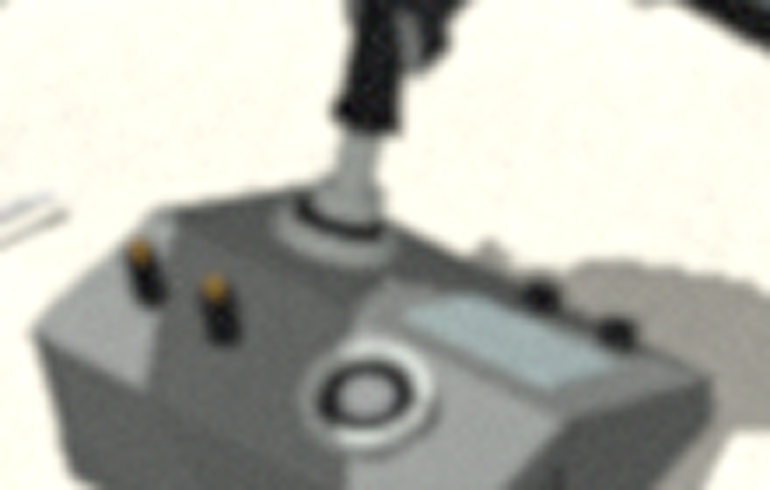

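servo_tool([
  [1, -0.0025, 0.0005, -0.0025, 0],
  [1, -0.004, 0, -0.005, 0],
  [1, -0.0055, 0, -0.0075, 0],
  [1, -0.0065, -0.0005, -0.009, 0],
])

```text
t: 15.7
tool_pos: [0.6793, 0.2978, 0.3003]
tcp_rot: [-3.126, -0.292, -0.012]
force: [1.5, -0.0, 1.3]
grip_width: 0.021
```

```bash
python3 - <<'E'
from tilt import *
s=manip.read_state(); print(s['tool_pos'],s['tcp_rot'],s['t'],s['force'])
n=np.array([.563,.108,.819]); S=np.array([.6345,.2884,.0755])
F,a,ci,tp=model(s,30,.082,-.0075);d=F-S; print('along n',d@n,'lateral',d-(d@n)*n)
for cam,crop in [('side',(200,130,110,70))]:
    snap(cam,cam+'15.png'); c=manip.calibration(cam)
    drawW(f'pics/{cam}15.png',[(30,.082,-.0075)],crop,7,f'pics/{cam}15m.png',1.5,c,s)
E
```

```text
[0.67929065 0.29775209 0.30032402] [-3.1262768  -0.29164518 -0.01198341] 15.7 [ 1.49439074 -0.02039254  1.3465368 ]
along n -0.001846580749068257 lateral [-1.49821631e-04  1.12813891e-03 -4.71409669e-05]
```

View pics/side15m.png

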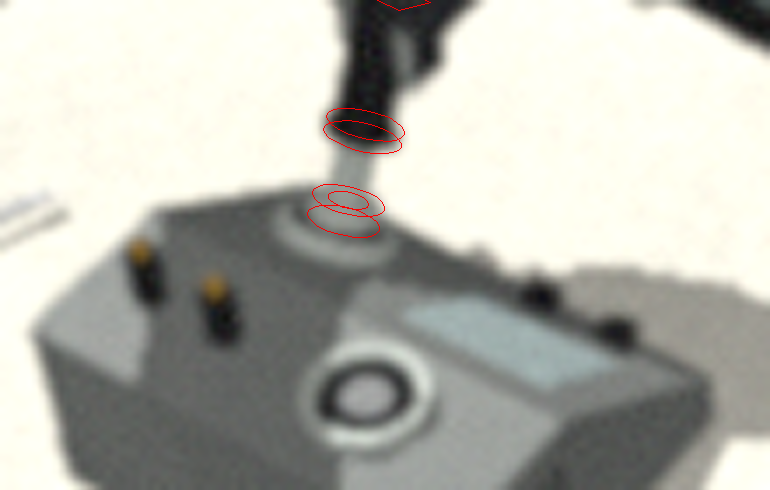

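servo_tool([
  [1, -0.0015, -0.0005, -0.0025, 0],
  [1, -0.003, -0.0005, -0.005, 0],
  [1, -0.0045, -0.001, -0.0075, 0],
  [1, -0.006, -0.001, -0.0095, 0],
  [1, -0.007, -0.0015, -0.0105, 0],
])

```text
t: 16.38
tool_pos: [0.6746, 0.2971, 0.2967]
tcp_rot: [-3.124, -0.296, -0.033]
force: [5.6, 0.2, 25.5]
grip_width: 0.0205
```

```bash
python3 - <<'E'
from tilt import *
s=manip.read_state(); print(s['tool_pos'],s['tcp_rot'],s['t'],s['force'])
n=np.array([.563,.108,.819]); S=np.array([.6345,.2884,.0755])
F,a,ci,tp=model(s,30,.082,-.0075);d=F-S; print('along n',d@n,'lateral',d-(d@n)*n)
for cam,crop in [('side',(200,130,110,70))]:
    snap(cam,cam+'16.png'); c=manip.calibration(cam)
    drawW(f'pics/{cam}16.png',[(30,.082,-.0075)],crop,7,f'pics/{cam}16m.png',1.5,c,s)
E
```

```text
[0.67461869 0.29711012 0.29674881] [-3.12353698 -0.29555373 -0.03287255] 16.375 [ 5.55179328  0.23844623 25.50541089]
along n -0.0062226974578214475 lateral [ 0.00062413  0.00161909 -0.00064715]
```

View pics/side16m.png

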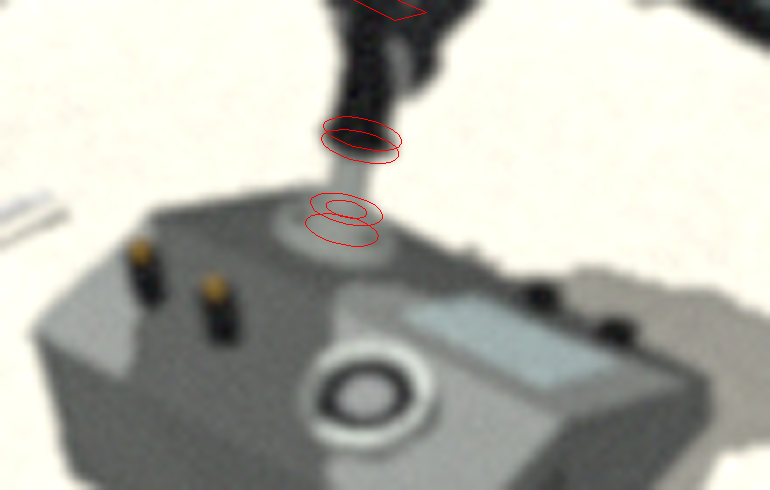

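servo_tool([
  [1, -0.001, 0, -0.002, 0],
  [1, -0.002, -0.0005, -0.004, 0],
  [1, -0.002, -0.0005, -0.004, 0],
])

```text
t: 16.8
tool_pos: [0.6745, 0.2968, 0.2952]
tcp_rot: [-3.121, -0.297, -0.047]
force: [10.5, -1.0, 25.0]
grip_width: 0.0212
```

```bash
python3 - <<'E'
from tilt import *
s=manip.read_state(); print(s['tool_pos'],s['tcp_rot'],s['t'],s['force'])
n=np.array([.563,.108,.819]); S=np.array([.6345,.2884,.0755])
F,a,ci,tp=model(s,30,.082,-.0075);d=F-S; print('along n',d@n,'lateral',d-(d@n)*n)
E
```

```text
[0.67454518 0.29684807 0.29518231] [-3.1209496  -0.29657753 -0.04659663] 16.8 [10.54633651 -1.04535734 25.01401896]
along n -0.006722022719521453 lateral [ 0.00277263  0.00208402 -0.00218576]
```

servo_tool([
  [1, 0.006, 0.001, 0.008, 0],
  [1, 0.014, 0.003, 0.02, 0],
  [1, 0.025, 0.005, 0.045, 0],
  [1, 0.03, -0.02, 0.09, 0],
  [1, 0.03, -0.07, 0.1, 0],
])

```text
t: 17.42
tool_pos: [0.6994, 0.2269, 0.3836]
tcp_rot: [-3.126, -0.295, -0.006]
force: [0.5, -0.5, -2.5]
grip_width: 0.0207
```

```bash
python3 - <<'E'
from tilt import *
import pickle
s=manip.read_state(); print(s['tool_pos'],s['tcp_rot'],s['t'],s['force'])
ims=[]
for cam,crop in [('side',(200,130,110,70)),('scene',(330,120,110,70))]:
    for k in ('0','17'):
        if k!='0': snap(cam,cam+k+'.png')
        x,y,w,h=crop; im=cv2.imread(f'pics/{cam}{k}.png')[y:y+h,x:x+w]; ims.append(cv2.resize(np.clip(im*1.7,0,255).astype(np.uint8),(400,255),interpolation=cv2.INTER_CUBIC))
cv2.imwrite('pics/cmp17.png',np.vstack([np.hstack(ims[:2]),np.hstack(ims[2:])]))
c=manip.calibration('wrist'); pickle.dump((c,s),open('w17.pkl','wb')); snap('wrist','w17.png')
im=cv2.imread('pics/w17.png');cv2.imwrite('pics/w17b.png',np.clip(im.astype(float)*2.5,0,255).astype(np.uint8))
E
```

```text
[0.69939361 0.2269262  0.38359903] [-3.12587049 -0.29493298 -0.00604778] 17.425 [ 0.46027138 -0.51696129 -2.51757563]
```

View pics/cmp17.png

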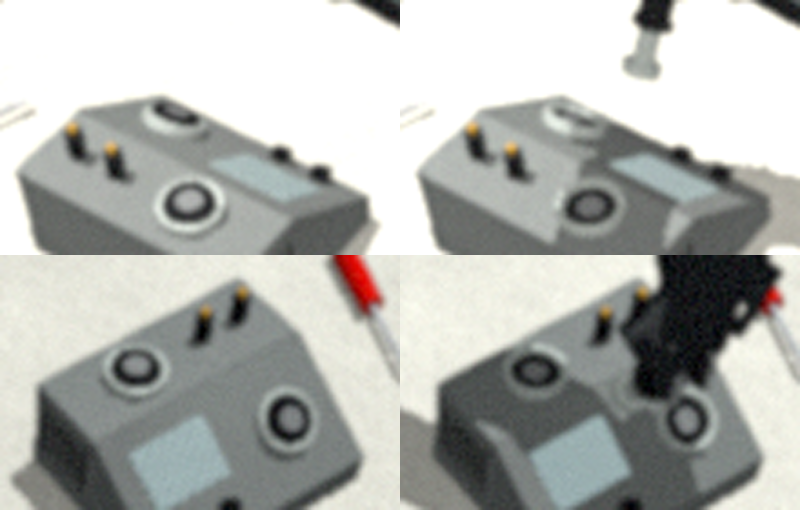

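View pics/w17b.png

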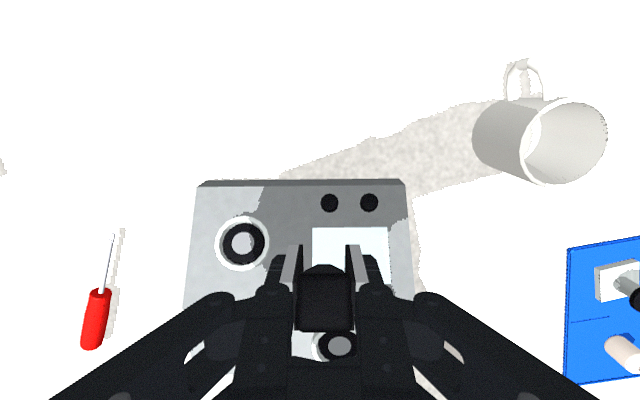

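```bash
python3 - <<'E'
import cv2,numpy as np
im=cv2.imread('pics/w17.png')[205:285,200:290]; a=cv2.resize(np.clip(im*1.6,0,255).astype(np.uint8),(400,400),interpolation=cv2.INTER_CUBIC)
im=cv2.imread('pics/w1.png')[110:180,225:305]; b=cv2.resize(np.clip(im*1.6,0,255).astype(np.uint8),(400,400),interpolation=cv2.INTER_CUBIC)
cv2.imwrite('pics/w17z.png',np.hstack([b,a]))
E
```

```text
(no output)
```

View pics/w17z.png

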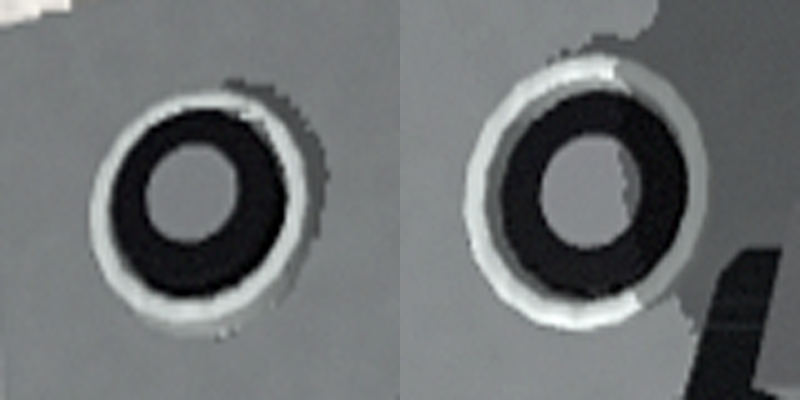

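servo_tool([
  [1, -0.01, -0.02, 0.01, -0.18],
  [1, -0.025, -0.045, 0.015, -0.36],
  [1, -0.04, -0.07, 0.015, -0.54],
  [1, -0.055, -0.095, 0.015, -0.72],
  [1, -0.07, -0.12, 0.015, -0.9],
])

```text
t: 18.2
tool_pos: [0.6281, 0.1058, 0.3946]
tcp_rot: [2.938, -1.106, -0.006]
force: [0.3, 0.4, -2.2]
grip_width: 0.0208
```

servo_tool([
  [1, -0.015, -0.025, 0, -0.18],
  [1, -0.03, -0.05, 0, -0.36],
  [1, -0.045, -0.07, 0, -0.54],
  [1, -0.045, -0.07, 0, -0.67],
  [1, -0.045, -0.07, -0.01, -0.67],
])

```text
t: 18.82
tool_pos: [0.5839, 0.0361, 0.3859]
tcp_rot: [2.42, -2.003, -0.001]
force: [1.1, -0.3, -3.0]
grip_width: 0.0206
```

```bash
python3 - <<'E'
from tilt import *
import pickle
s=manip.read_state(); print(s['tool_pos'],s['tcp_rot'],s['t'],s['force'])
Rt=R.from_rotvec(s['tcp_rot']).as_matrix(); print(Rt[:,0], np.degrees(np.arctan2(Rt[1,0],Rt[0,0])))
c=manip.calibration('wrist'); pickle.dump((c,s),open('w18.pkl','wb')); snap('wrist','w18.png')
drawW('pics/w18.png',[(30,.082,-.0075),(33,.08,-.0075)],(260,200,130,150),4,'pics/w18m.png',4,c,s)
im=cv2.imread('pics/w18.png');cv2.imwrite('pics/w18b.png',np.clip(im.astype(float)*2.5,0,255).astype(np.uint8))
E
```

```text
[0.58388936 0.03613032 0.38588445] [ 2.41978222e+00 -2.00349390e+00 -1.23667751e-03] 18.825 [ 1.13566839 -0.3232598  -3.03111966]
[ 1.86573520e-01 -9.82440831e-01 -5.79111773e-04] -79.24711228169885
```

View pics/w18b.png

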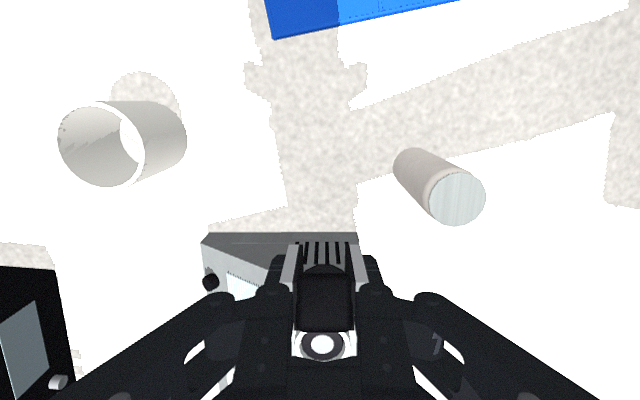

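View pics/w18m.png

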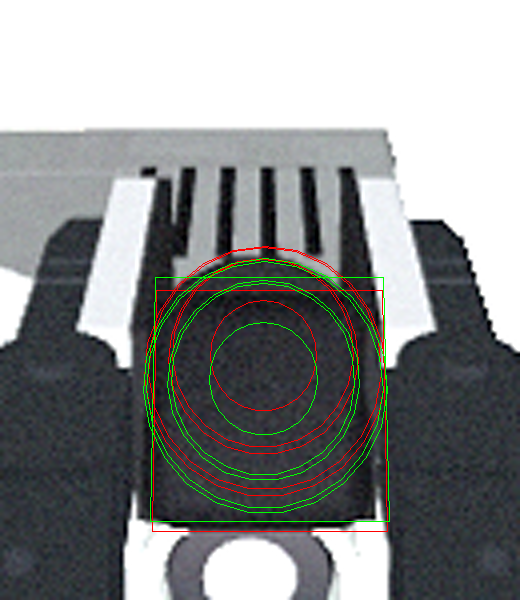

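servo_tool([
  [1, 0, 0, -0.03, 0],
  [1, 0, 0, -0.06, 0],
  [1, 0, 0, -0.074, 0],
  [1, 0, 0, -0.074, 0],
])

```text
t: 19.38
tool_pos: [0.5841, 0.036, 0.3112]
tcp_rot: [2.417, -2.002, -0.003]
force: [-0.4, -0.1, -1.9]
grip_width: 0.0209
```

```bash
python3 - <<'E'
from tilt import *
s=manip.read_state(); print(s['tool_pos'],s['tcp_rot'],s['t'],s['force'])
for cam,crop in [('side',(200,150,130,90)),('scene',(290,120,130,90))]:
    snap(cam,cam+'19.png'); c=manip.calibration(cam)
    drawW(f'pics/{cam}19.png',[(32,.082,-.0075)],crop,6,f'pics/{cam}19m.png',1.5,c,s)
E
```

```text
[0.58406084 0.03599833 0.31123171] [ 2.41716945 -2.00218322 -0.0027787 ] 19.375 [-0.42896868 -0.07085578 -1.8877598 ]
```

View pics/side19m.png

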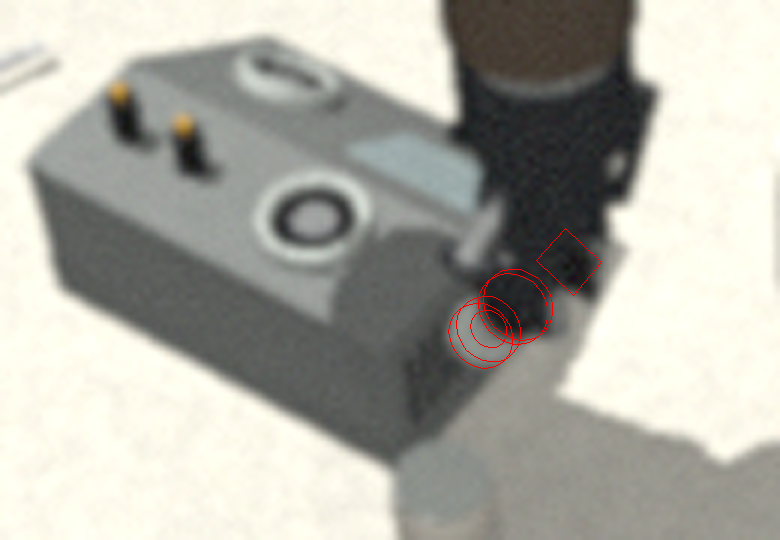

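View pics/scene19m.png

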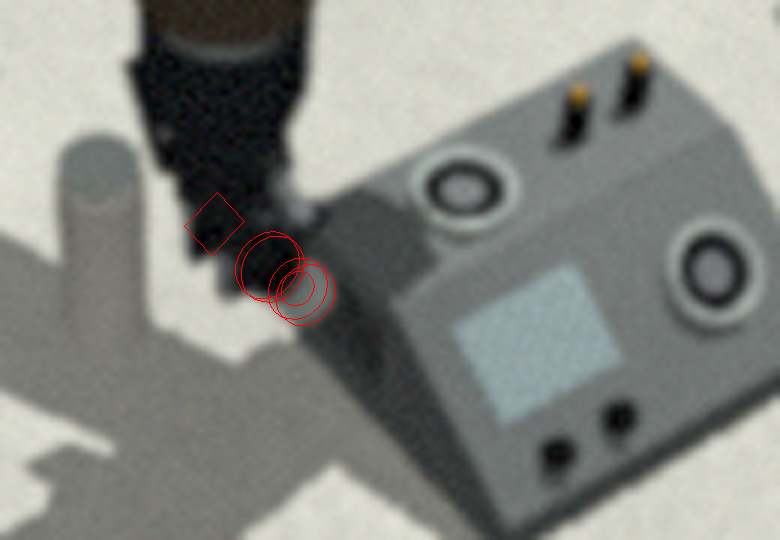

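servo_tool([
  [1, -0.001, 0.006, 0, 0],
  [1, -0.002, 0.012, 0.002, 0],
  [1, -0.0035, 0.0175, 0.006, 0],
  [1, -0.0045, 0.0235, 0.01, 0],
  [1, -0.0055, 0.0295, 0.013, 0],
], grip_force=20)

```text
t: 20.1
tool_pos: [0.5787, 0.0654, 0.3266]
tcp_rot: [-2.419, 2.005, -0.002]
force: [1.2, -3.5, -0.7]
grip_width: 0.0206
```

servo_tool([
  [1, -0.001, 0.006, 0.003, 0],
  [1, -0.0025, 0.0125, 0.0055, 0],
  [1, -0.0035, 0.0185, 0.007, 0],
  [1, -0.004, 0.021, 0.007, 0],
])

```text
t: 20.6
tool_pos: [0.5744, 0.087, 0.3323]
tcp_rot: [-2.418, 2.005, 0.001]
force: [0.2, 1.1, -2.5]
grip_width: 0.0203
```

```bash
python3 - <<'E'
from tilt import *
import pickle
s=manip.read_state(); print(s['tool_pos'],s['tcp_rot'],s['t'],s['force'])
print('edist',(s['tool_pos'][:2]-[.571,.108])@[.187,-.982])
c=manip.calibration('wrist'); pickle.dump((c,s),open('w20.pkl','wb')); snap('wrist','w20.png')
drawW('pics/w20.png',[(0,.082,0),(10,.082,-.005)],(260,170,130,180),3,'pics/w20m.png',4,c,s)
for cam,crop in [('side',(200,150,130,90)),('scene',(290,120,130,90))]:
    snap(cam,cam+'20.png'); c=manip.calibration(cam)
    drawW(f'pics/{cam}20.png',[(0,.082,0)],crop,5,f'pics/{cam}20m.png',1.5,c,s)
E
```

```text
[0.57439034 0.0870174  0.3323327 ] [-2.41841952e+00  2.00487832e+00  1.38253588e-03] 20.6 [ 0.16711216  1.06006529 -2.51993763]
edist 0.021238907013848365
```

View pics/w20m.png

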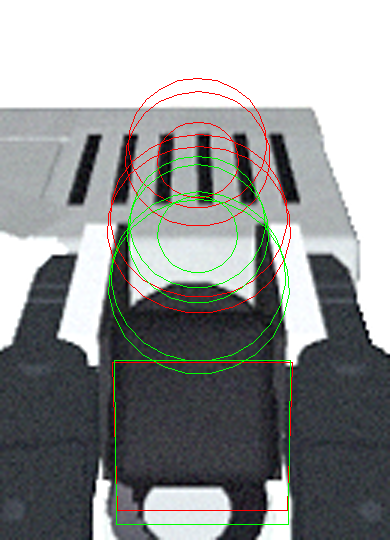

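View pics/scene20m.png

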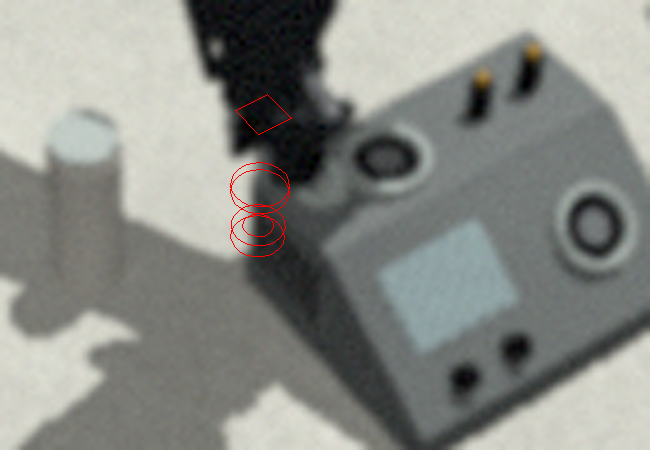

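View pics/side20m.png

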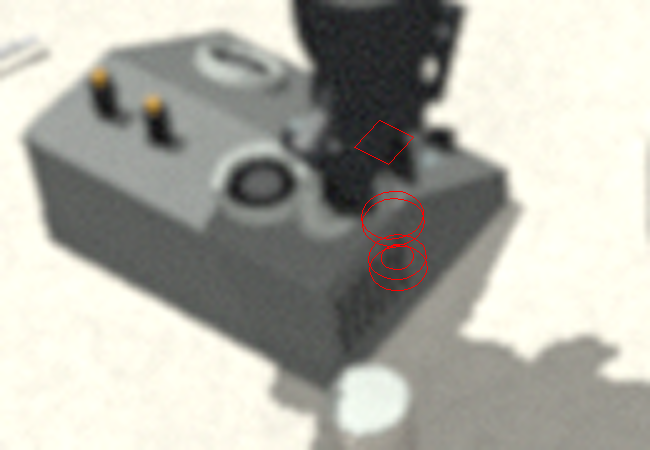

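servo_tool([
  [1, 0.001, -0.002, 0.015, 0],
  [1, 0.005, -0.025, 0.015, 0],
  [1, 0.01, -0.052, 0.015, 0],
  [1, 0.01, -0.052, -0.01, 0],
  [1, 0.01, -0.052, -0.024, 0],
], grip_force=60)

```text
t: 21.38
tool_pos: [0.5846, 0.0336, 0.3084]
tcp_rot: [2.417, -2.007, -0.001]
force: [0.1, -0.1, -2.7]
grip_width: 0.021
```

```bash
python3 - <<'E'
from tilt import *
import pickle
s=manip.read_state(); print(s['tool_pos'],s['tcp_rot'],s['t'],s['force'])
print('edist',(s['tool_pos'][:2]-[.571,.108])@[.187,-.982])
for cam,crop in [('side',(200,150,130,90)),('scene',(290,120,130,90))]:
    snap(cam,cam+'21.png'); c=manip.calibration(cam)
    drawW(f'pics/{cam}21.png',[(30,.082,-.0075)],crop,5,f'pics/{cam}21m.png',1.5,c,s)
E
```

```text
[0.58456997 0.03358437 0.30842068] [ 2.41687798e+00 -2.00660207e+00 -5.48698869e-04] 21.375 [ 0.09713481 -0.08068526 -2.71980881]
edist 0.07561372781019064
```

View pics/scene21m.png

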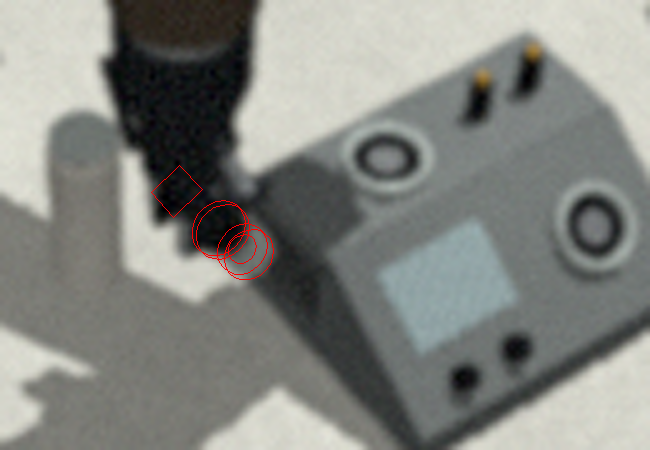

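View pics/side21m.png

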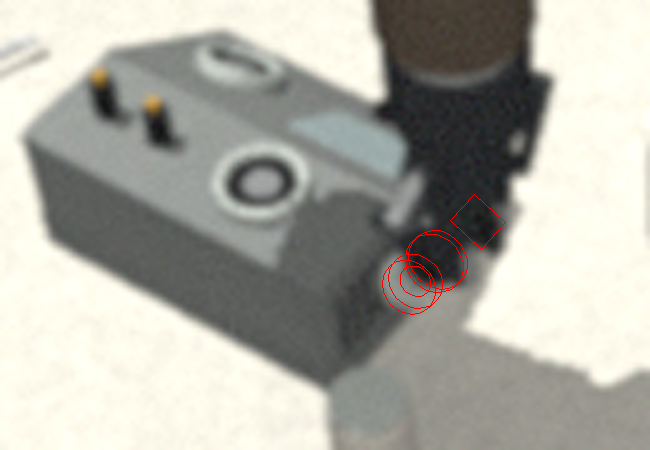

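servo_tool([
  [1, -0.0015, 0.008, 0, 0],
  [1, -0.0025, 0.014, 0, 0],
  [1, -0.0035, 0.018, 0, 0],
  [1, -0.004, 0.0215, 0, 0],
], grip_force=20)

```text
t: 21.98
tool_pos: [0.5815, 0.054, 0.3112]
tcp_rot: [2.418, -2.001, 0.009]
force: [2.4, -14.2, 2.5]
grip_width: 0.021
```

```bash
python3 - <<'E'
from tilt import *
s=manip.read_state(); print(s['tool_pos'],s['tcp_rot'],s['t'],s['force'])
print('edist',(s['tool_pos'][:2]-[.571,.108])@[.187,-.982])
for cam,crop in [('scene',(290,120,130,90))]:
    snap(cam,cam+'22.png'); c=manip.calibration(cam)
    drawW(f'pics/{cam}22.png',[(30,.082,-.0075)],crop,5,f'pics/{cam}22m.png',1.5,c,s)
E
```

```text
[0.58145593 0.05396539 0.31117697] [ 2.41795977 -2.00135998  0.00891695] 21.975 [  2.35188512 -14.16952974   2.53136557]
edist 0.055017241085653625
```

View pics/scene22m.png

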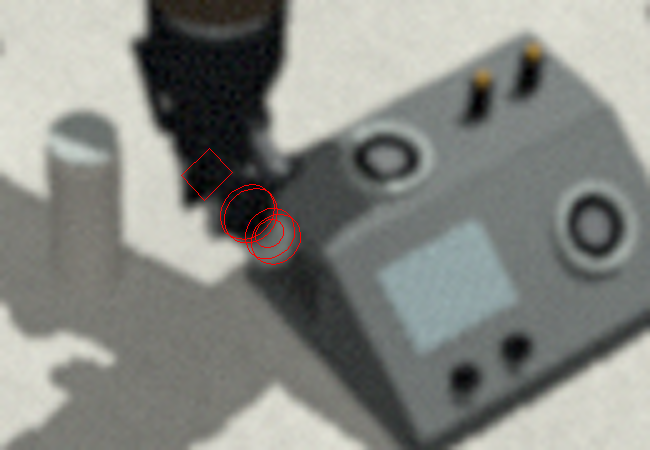

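servo_tool([
  [1, -0.001, 0.004, 0.001, 0],
  [1, -0.0015, 0.008, 0.003, 0],
  [1, -0.002, 0.012, 0.006, 0],
])

```text
t: 22.4
tool_pos: [0.5789, 0.0663, 0.316]
tcp_rot: [2.417, -2.003, 0.005]
force: [3.4, -8.7, -5.2]
grip_width: 0.0213
```

```bash
python3 - <<'E'
from tilt import *
s=manip.read_state(); print(s['tool_pos'],s['tcp_rot'],s['t'],s['force'])
print('edist',(s['tool_pos'][:2]-[.571,.108])@[.187,-.982])
for cam,crop in [('scene',(290,120,130,90))]:
    snap(cam,cam+'23.png'); c=manip.calibration(cam)
    drawW(f'pics/{cam}23.png',[(20,.082,-.0075)],crop,5,f'pics/{cam}23m.png',1.5,c,s)
E
```

```text
[0.57890215 0.06634781 0.31595355] [ 2.41667757 -2.00281862  0.00486652] 22.4 [ 3.41932183 -8.69704688 -5.21671773]
edist 0.04238015609559599
```

View pics/scene23m.png

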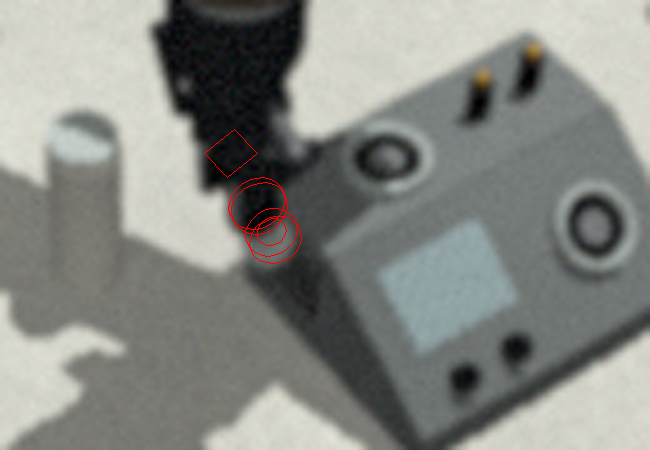

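servo_tool([
  [1, -0.001, 0.006, 0.002, 0],
  [1, -0.002, 0.012, 0.005, 0],
  [1, -0.0035, 0.018, 0.007, 0],
  [1, -0.0045, 0.024, 0.008, 0],
])

```text
t: 22.95
tool_pos: [0.5743, 0.0904, 0.3242]
tcp_rot: [2.417, -2.002, 0.005]
force: [1.8, -10.3, -0.3]
grip_width: 0.0209
```

```bash
python3 - <<'E'
from tilt import *
import pickle
s=manip.read_state(); print(s['tool_pos'],s['tcp_rot'],s['t'],s['force'])
print('edist',(s['tool_pos'][:2]-[.571,.108])@[.187,-.982])
c=manip.calibration('wrist'); snap('wrist','w24.png')
drawW('pics/w24.png',[(0,.082,0),(5,.082,-.003)],(260,170,130,180),3,'pics/w24m.png',4,c,s)
for cam,crop in [('scene',(290,120,130,90))]:
    snap(cam,cam+'24.png'); c=manip.calibration(cam)
    drawW(f'pics/{cam}24.png',[(0,.082,-.003)],crop,5,f'pics/{cam}24m.png',1.5,c,s)
E
```

```text
[0.57428885 0.09044856 0.32416808] [ 2.41665996 -2.0019049   0.00517702] 22.95 [  1.80810926 -10.304666    -0.34792943]
edist 0.01785053356443853
```

View pics/scene24m.png

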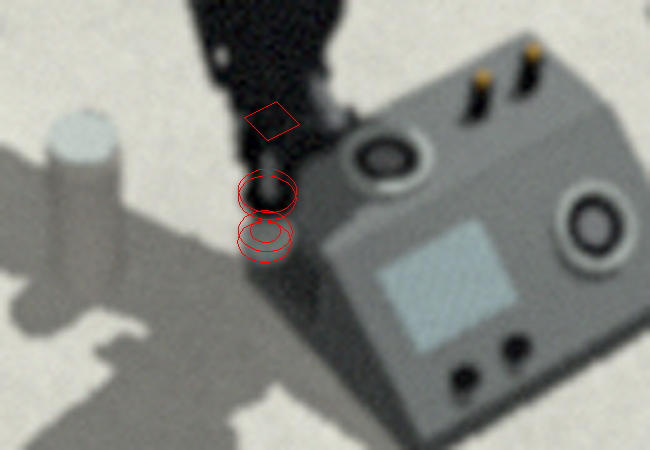

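View pics/w24m.png

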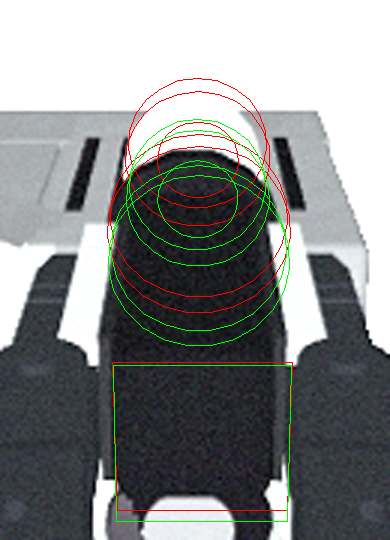

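servo_tool([
  [1, -0.0005, 0.003, 0, 0],
  [1, -0.0005, 0.003, 0, 0],
])

```text
t: 23.3
tool_pos: [0.5738, 0.0934, 0.3242]
tcp_rot: [2.417, -2.002, 0.005]
force: [1.6, -9.4, -0.2]
grip_width: 0.0208
```

servo_tool([
  [1, 0, 0, 0, 0],
  [1, 0.001, -0.008, 0, 0],
  [1, 0.003, -0.025, 0.02, 0],
  [1, 0.003, -0.025, 0.06, 0],
  [1, 0.003, -0.025, 0.1, 0],
], grip_force=60)

```text
t: 23.92
tool_pos: [0.5765, 0.0699, 0.4239]
tcp_rot: [-2.418, 2.005, 0.001]
force: [0.9, -0.1, -2.6]
grip_width: 0.0207
```

```bash
python3 - <<'E'
from tilt import *
import pickle
s=manip.read_state(); print(s['tool_pos'],s['tcp_rot'],s['t'],s['force'],s['q'])
c=manip.calibration('wrist'); snap('wrist','w25.png')
drawW('pics/w25.png',[(0,.082,0),(5,.082,-.003)],(260,170,130,180),3,'pics/w25m.png',4,c,s)
for cam,crop in [('scene',(280,80,130,110))]:
    snap(cam,cam+'25.png'); c=manip.calibration(cam)
    drawW(f'pics/{cam}25.png',[(0,.082,-.000)],crop,5,f'pics/{cam}25m.png',1.5,c,s)
E
```

```text
[0.57650551 0.06994086 0.42392025] [-2.41756370e+00  2.00475783e+00  6.69312754e-04] 23.925 [ 0.90117908 -0.13082658 -2.62611522] [ 3.99313546e-01  2.96494942e-01 -7.34331969e-02 -8.73097919e-04
 -1.20022638e+00 -2.12845112e-01]
```

View pics/scene25m.png

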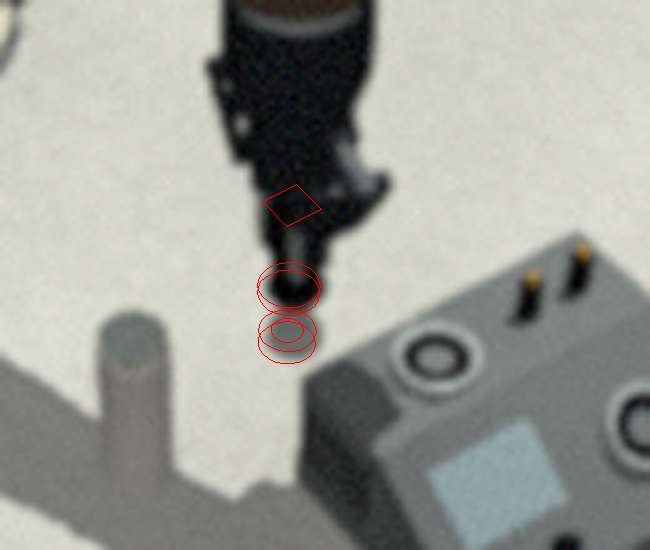

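View pics/w25m.png

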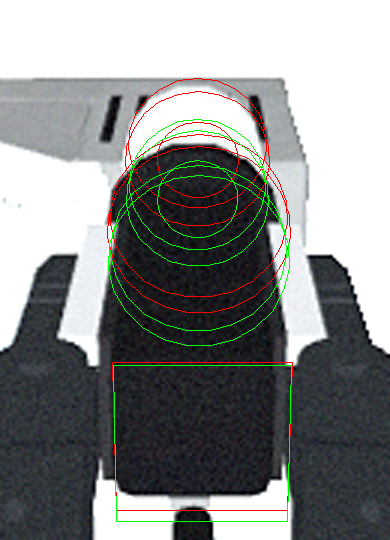

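servo_tool([
  [1, 0.015, -0.04, 0, 0],
  [1, 0.03, -0.1, 0, 0],
  [1, 0.045, -0.16, 0, 0],
  [1, 0.06, -0.215, 0, 0],
  [1, 0.075, -0.27, 0, 0],
])

```text
t: 24.65
tool_pos: [0.652, -0.2015, 0.4214]
tcp_rot: [-2.418, 2.005, 0.002]
force: [1.2, 0.6, -3.6]
grip_width: 0.021
```

servo_tool([
  [1, 0.01, -0.03, 0, 0],
  [1, 0.016, -0.05, -0.03, 0],
  [1, 0.016, -0.05, -0.08, 0],
  [1, 0.016, -0.05, -0.13, 0],
  [1, 0.016, -0.05, -0.155, 0],
])

```text
t: 25.28
tool_pos: [0.6664, -0.2497, 0.2623]
tcp_rot: [2.416, -2.005, -0.011]
force: [-0.5, 0.5, -3.1]
grip_width: 0.0209
```

```bash
python3 - <<'E'
from tilt import *
import pickle
s=manip.read_state(); print(s['tool_pos'],s['tcp_rot'],s['t'],s['force'])
snap('wrist','w26.png')
for cam,crop in [('scene',(180,160,130,110)),('side',(320,200,110,110))]:
    snap(cam,cam+'26.png'); c=manip.calibration(cam)
    drawW(f'pics/{cam}26.png',[(0,.082,-.000)],crop,5,f'pics/{cam}26m.png',1.5,c,s)
E
```

```text
[ 0.666439   -0.2496606   0.26231136] [ 2.41566955 -2.00501384 -0.01119505] 25.275 [-0.48534748  0.51730676 -3.11032208]
```

View pics/scene26m.png

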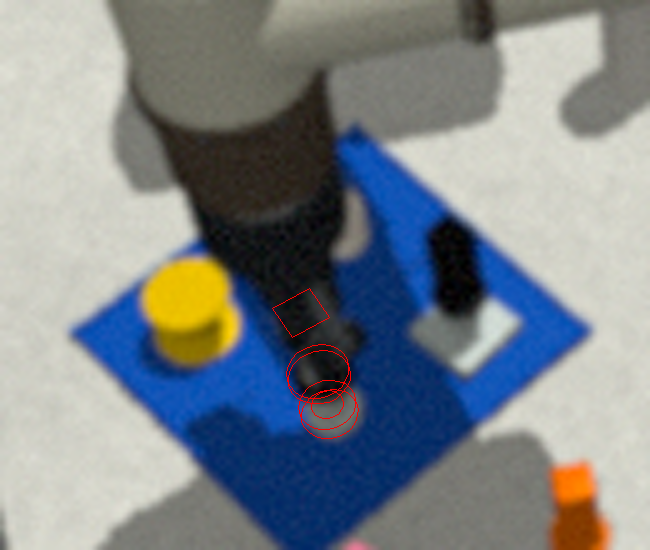

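View pics/side26m.png

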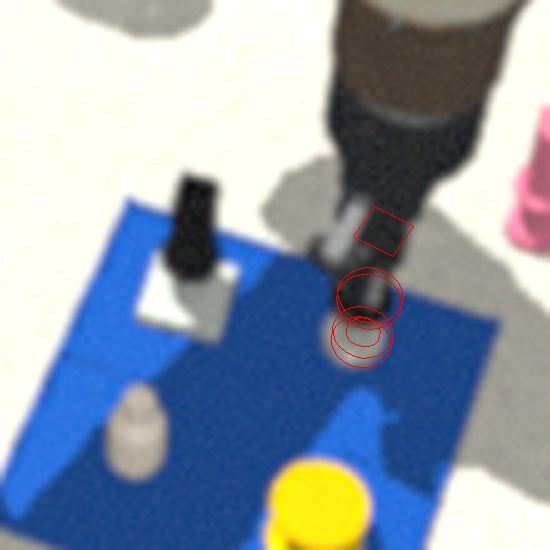

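View pics/w26.png

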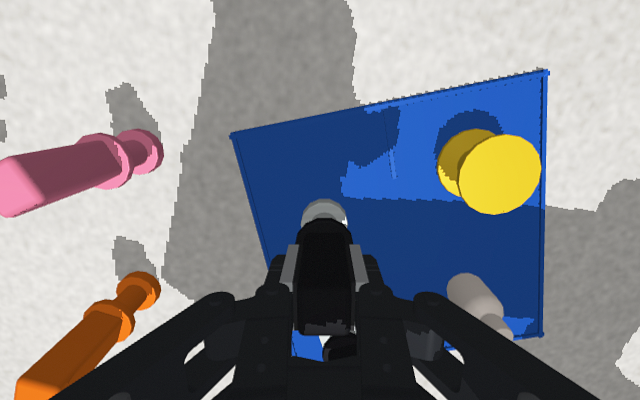

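servo_tool([
  [1, 0, 0, -0.008, 0],
  [1, 0, 0, -0.014, 0],
  [1, 0, 0, -0.018, 0],
  [1, 0, 0, -0.021, 0],
  [1, 0, 0, -0.021, 0],
], grip_force=20)

```text
t: 26.05
tool_pos: [0.6676, -0.2503, 0.2465]
tcp_rot: [2.418, -2.005, -0.0]
force: [0.2, 0.2, -2.6]
grip_width: 0.0208
```

servo_tool([
  [1, 0, 0, -0.002, 0],
  [1, 0, 0, -0.004, 0],
  [1, 0, 0, -0.004, 0],
])

```text
t: 26.42
tool_pos: [0.6678, -0.2503, 0.244]
tcp_rot: [-2.418, 2.005, -0.002]
force: [-1.6, 1.7, 3.2]
grip_width: 0.0209
```

Contact is made, so I press slightly more to flatten the foot on the mat, then release.

servo_tool([
  [1, 0, 0, -0.003, 0],
  [1, 0, 0, -0.003, 0],
])

```text
t: 26.68
tool_pos: [0.6678, -0.2502, 0.2439]
tcp_rot: [2.419, -2.004, 0.004]
force: [-4.7, 2.2, 13.5]
grip_width: 0.0209
```

```bash
python3 - <<'E'
from tilt import *
s=manip.read_state(); print(s['tool_pos'],s['t'],s['force'],s['ft_torque'])
ims=[]
for cam,crop in [('scene',(200,180,100,90)),('side',(330,220,100,90))]:
    snap(cam,cam+'27.png'); x,y,w,h=crop
    ims.append(cv2.resize(np.clip(cv2.imread(f'pics/{cam}27.png')[y:y+h,x:x+w]*1.6,0,255).astype(np.uint8),None,fx=4,fy=4,interpolation=cv2.INTER_CUBIC))
cv2.imwrite('pics/c27.png',np.hstack(ims))
E
```

```text
[ 0.66778839 -0.25020339  0.24394284] 26.675 [-4.67185825  2.21064635 13.48084678] [ 1.07036007  1.77291513 -0.04809861]
```

View pics/c27.png

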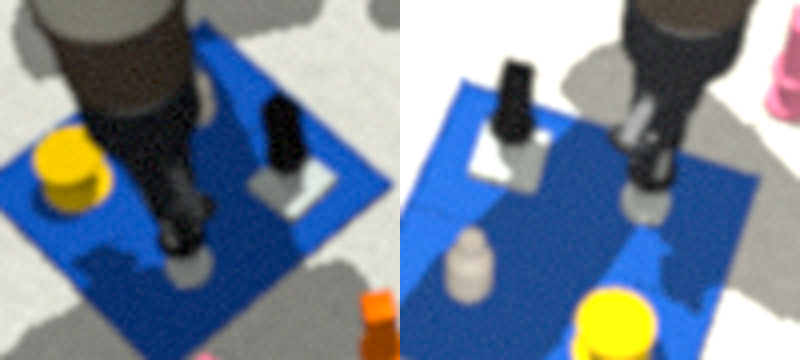

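servo_tool([
  [1, 0, 0, 0.003, 0],
  [0.7, 0, 0, 0.003, 0],
  [0.3, 0, 0, 0.003, 0],
  [0, 0, 0, 0.003, 0],
  [0, 0, 0, 0.003, 0],
])

```text
t: 27.4
tool_pos: [0.6677, -0.2504, 0.2424]
tcp_rot: [2.418, -2.005, -0.0]
force: [0.2, -0.3, 0.8]
grip_width: 0.0783
```

servo_tool([
  [0, 0, 0, 0.003, 0],
  [0, 0, 0, 0.003, 0],
  [0, 0, 0, 0.03, 0],
  [0, 0, 0, 0.07, 0],
  [0, 0, 0, 0.12, 0],
])

```text
t: 28.02
tool_pos: [0.6674, -0.2502, 0.3628]
tcp_rot: [2.417, -2.005, -0.004]
force: [1.3, 0.4, 0.4]
grip_width: 0.0852
```

servo_tool([
  [0, -0.02, 0.03, 0.03, 0],
  [0, -0.05, 0.08, 0.06, 0],
  [0, -0.1, 0.12, 0.08, 0],
  [0, -0.13, 0.16, 0.08, 0],
])

```text
t: 28.52
tool_pos: [0.5361, -0.0894, 0.4448]
tcp_rot: [-2.415, 2.004, -0.005]
force: [0.1, 1.4, 0.1]
grip_width: 0.0854
```

```bash
python3 - <<'E'
from tilt import *
s=manip.read_state(); print(s['tool_pos'],s['t'],s['force'],s['grip_width'])
ims=[]
for cam,crop in [('scene',(190,110,260,180)),('side',(190,140,260,180))]:
    snap(cam,cam+'28.png'); x,y,w,h=crop
    ims.append(cv2.resize(np.clip(cv2.imread(f'pics/{cam}28.png')[y:y+h,x:x+w]*1.5,0,255).astype(np.uint8),None,fx=1.6*1.0,fy=1.6,interpolation=cv2.INTER_CUBIC))
    im=cv2.imread(f'pics/{cam}28.png')
im=np.vstack(ims); cv2.imwrite('pics/c28.png',im)
# upright check on tool standing
for cam,crop in [('scene',(215,200,80,70)),('side',(360,220,70,70))]:
    c=manip.calibration(cam); x,y,w,h=crop; im=cv2.resize(np.clip(cv2.imread(f'pics/{cam}28.png')[y:y+h,x:x+w]*1.5,0,255).astype(np.uint8),None,fx=6,fy=6,interpolation=cv2.INTER_CUBIC)
    t=np.linspace(0,2*np.pi,24); 
    for r,z in[(.016,.005),(.016,.015),(.017,.051),(.011,.11)]:
        P=np.c_[.668+r*np.cos(t),-.250+r*np.sin(t),0*t+z]; p=((proj(c,P)-[x,y]+.5)*6).astype(int); cv2.polylines(im,[p.reshape(-1,1,2)],True,(0,0,255),1)
    cv2.imwrite(f'pics/{cam}28t.png',im)
E
```

```text
[ 0.53611602 -0.08943071  0.4448261 ] 28.525 [0.1001221  1.39077091 0.08631704] 0.08543025346051826
```

View pics/c28.png

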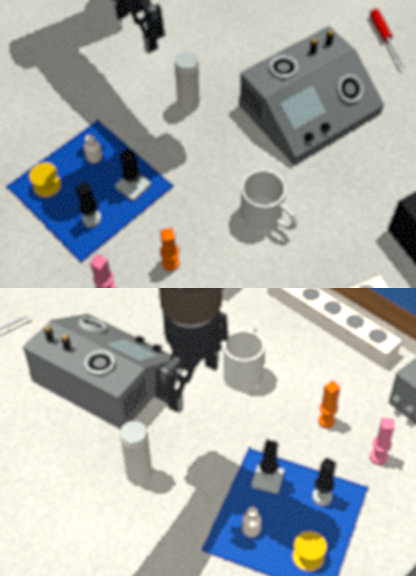

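View pics/scene28t.png

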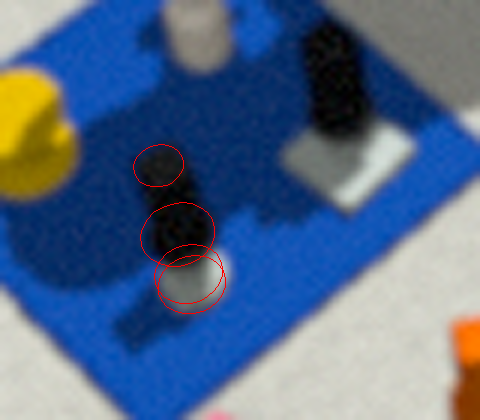

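View pics/side28t.png

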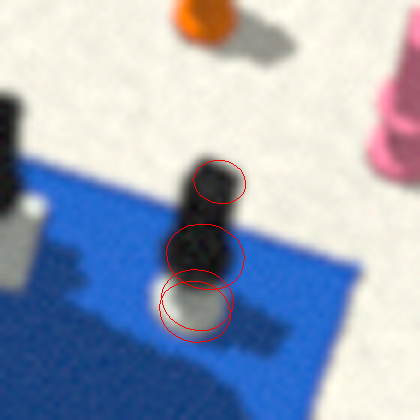

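```bash
python3 - <<'E'
import cv2,numpy as np
r=[]
for cam,(x,y,w,h) in [('side',(205,145,80,55)),('scene',(340,120,90,62))]:
    r.append(np.hstack([cv2.resize(np.clip(cv2.imread(f'pics/{cam}{k}.png')[y:y+h,x:x+w]*1.5,0,255).astype(np.uint8),(400,275),interpolation=cv2.INTER_CUBIC) for k in('0','28')]))
cv2.imwrite('pics/fin.png',np.vstack(r))
E
```

```text
(no output)
```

View pics/fin.png

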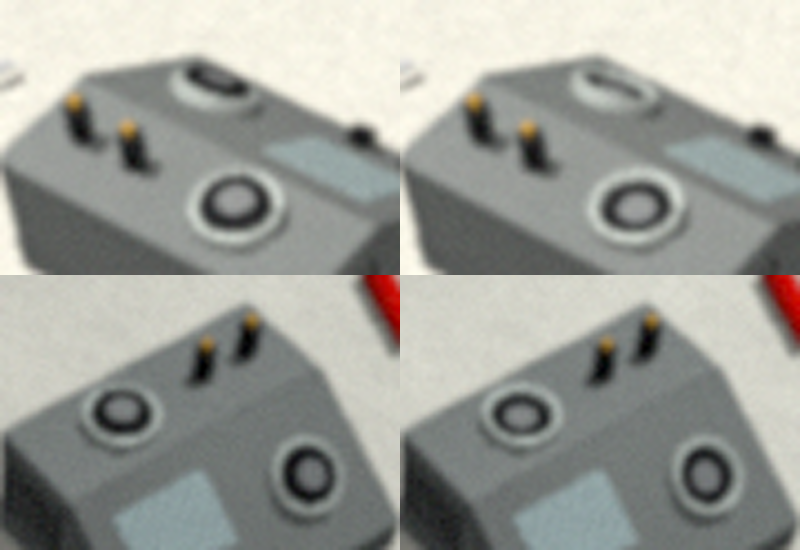

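The before/after pictures show both covers recessed in their collars. The tool stands upright on the mat and the arm is clear, so I'm handing in.

```bash
python3 -c "
from cell import manip
print(manip.close_job())"
```

```text
the job is handed in; nothing more can be done
None
```

I pressed both covers home with the round-foot tool, stood it back on the mat, released it and handed the job in. The robot clock read about 28.5 s of the 54 s allowed. The hand-in reported no verdict.

- **Deck cover:** pressed with the tool upright, to a firm stop at about 33 N.
- **Slope cover:** the hand cannot tilt, so I gripped the tool lightly and pushed its foot against the console's back edge. That turned it in the jaws to a fitted lean of about 30–32° (35° is square; the limit is 15° off). I then pressed along the cover's axis to a firm stop at about 25–29 N.
- **Return:** I straightened the tool against the console's side edge. The first try slipped over the edge onto the deck and the second worked. I then set it on the mat near where it started.

**Last checks**
- Before and after pictures show both covers sunk below their collar rims.
- The tool stands upright on the mat, at about (0.668, -0.250) m. The overlay matched the pictures to about 1–2 pixels.
- The bystanders on and around the mat and the console look unmoved; I did not compare the parts box.
- The gripper is open and clear, with external force near zero.

**Unconfirmed:** cover travel cannot be read directly, so "home" rests on the pictures and the firm stops. The measured press depths came out at about 7 mm on the deck and 5–7 mm on the slope, against 8 mm of travel. I put the shortfall down to arm bending and uncertainty about the exact contact point.

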